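# Clip a print block onto the viewing easel

### The arm

A 6-joint arm with a two-finger parallel gripper is mounted at the origin on the work surface. World frame = base frame: x ahead of the robot, y to its left, z up, the work surface at z = 0. Lengths are in m, angles in rad, forces in N, time in s.
With the tool pointing down it reaches from about 0.375 to 0.9 m from the base axis. Payload 3.1 kg.
Tool frame: the origin (TCP) lies at the very end of the fingers, on their centre line; the grasp point (between the pads) lies 19 mm behind it (manip.tcp_to_grasp is the distance from the TCP to the grasp point, in m); z points along the fingers, y is the line along which they close (so a half turn about z gives the same grasp; the last joint's range is limited). The gripper opens to 85 mm and grips with 20 to 120 N. Pads are 22 mm wide; open, the fingers measure 114 mm over their backs; the gripper's body (76 mm by 85 mm) begins 54 mm behind the grasp point. The pads swing forward as they close: fully open they stand 13 mm farther back than shut.
Start: joints at [1.004, 0.527, 1.433, -0, 1.181, -0.178], TCP at [0.236, 0.579, 0.231] pointing down, gripper open.
Joint ranges: [-3.08, 3.08], [-0.75, 2.2], [0.22, 2.44], [-1.43, 4.57], [0, 2.65], [-2.85, 2.85]. Speed limits (rad/s): [2.79, 2.79, 3.14, 3.14, 3.14, 3.14].

### API

Orientations are given as a unit quaternion [x, y, z, w].
In Python, from station import manip gives the robot as it stands. The module is installed in compiled form; this text tells all that it offers.
- The arm moves only by the tool step_arm, never from a script. Its argument "commands" is one flat list of numbers, 6 for each row, row after row: the shift along the tool's x, y, z in m, then the turn, a rotation vector about the tool's x, y, z in degrees. A call has exactly 10 rows; each row is the pose to reach, as a shift and turn from the pose commanded when the call began, along the tool's axes at that moment; what a row does not reach only later rows make up. A row lasts 1/10 s, in which the tool goes at most 50 mm and 8.59 degrees, less where a joint would pass 70% of its speed; a pose out of reach is approached as far as the arm can. A call with a gripper value outside its range is refused whole. "jaw" is the opening in per cent of the stroke, from 0 (shut) to 100 (fully open), set as the call begins (left out, the last holds). The fingers move at their own pace and stop on an object; "grip_force" is the grip in N (left out, the last holds). Time passes only in rows, so rows that repeat a pose let the fingers close, or fill a call up. It gives the time, the measured TCP pose, the force, the opening and the grip force at its end, in the units of the state.
- manip.sense(): the state, without advancing time (a new reading comes with each control period).
- manip.snapshot(name): name is "scene" or "top" or "wrist"; returns a dict with "pixels" (420x560x3 uint8, blue, green, red), "fx", "fy", "cx", "cy" (pixels), "R" (3x3) and "t" (3): a world point X has camera coordinates R X + t; the wrist camera has in their place "mount" (4x4, takes a point from camera to tool coordinates, whose origin is the TCP and whose axes are the flange's). Camera axes: x right, y down, z forward; pixel columns grow to the right and rows downward; lengths in m; the calibration is good to about 2 mm. A picture is of the moment at which its call begins: read the wrist's pose just before it. There is no depth.
- manip.sign_off(): hands the job in; it is judged then, once.
The state is a dict: "t": time; "q": joint angles; "qd": joint speeds; "tau": joint torques, N m; "tcp_pos": TCP position; "tool_rot": TCP orientation; "force": force on the tool from outside, world axes, zero at the start; "ft_torque": the same for the moment, N m; "finger_gap": opening from 0.0 (shut) to 1.0 (fully open); "gripper_force": force on a finger pad.
Only numpy, scipy, OpenCV 4.12 (cv2) and the standard library are available. Lean on these libraries where they do the work, as an engineer would, in place of code of your own. Each camera call takes 0.05 s, during which the arm holds its last target. There are 200 camera calls.

### The job

Set the small mounted print flat on the sloped viewing easel, square and midway between the two clips, with its short lower edge against the ledge. Then lay the hold-down bar, wooden grip outwards, across the print's upper end and press it until both its round ends have snapped fully home in the spring clips; let go and leave the other things on the table where they are.

Things in the scene. Friction and masses are not known exactly. Their poses are not given: they have to be found in the camera images.
- deck: (All sizes in mm.) Fixed plywood easel board, tilted 35 degrees from level, low edge to the robot. Origin on its surface midway between the two clips; x up the slope, y to the left from clip to clip, z straight out of the board. The surface runs from x = -105 to +55, y = +-125.
- ledge (a point): Middle of the ledge's upper face, where it meets the board (deck x = -85). The wooden ledge is 140 wide (y), 10 thick, 14 high. Against it, the print's centre is 50 up the slope from here (deck x = -35) and 6 above the board.
- clip_left (a point): Steel spring clip at deck y = +80: where the axis of a bar end lies when fully home, 21 above the board (seat 14 above it). Two sprung round jaws, 8 in diameter, 7 apart at rest, centres 28 above the board. A bar end pushed along deck -z meets them with its axis 36 above the board and snaps past at 28 (10 to 15 N for both clips); the jaws then draw it home. Clip: 14 wide (y), 45 long (x), 38 high.
- clip_right (a point): The same for the other clip, at deck y = -80 mm, alike and at the same height.
- print_center (a point): Centre of the small mounted print: loose rigid block, in mm 100 long (x) x 50 wide (y) x 12 thick (z), pale with a dark picture in the middle, ends alike, about 60 g. Starts flat on the table, picture up. On the easel its length runs up the slope.
- bar_grip (a point): Mid-grip of the hold-down bar, 24 above its underside; seated, 38 above the board. Loose bar, 190 mm long (y), 70 g: aluminium middle 24 wide (x), 130 long, 12 thick; round ends 14 in diameter, 30 long, axis 7 above the underside; dark wooden grip on top, 14 thick (x), 44 long (y), from 12 to 38 above the underside. Starts on the table, grip up, ends alike.
- bar_end_a (a point): Centre of the bar's round end at the bar's +y side, on its axis, 80 from the bar's middle and 7 above the underside.
- bar_end_b (a point): The same at the bar's -y side.
- loupe: Bystander: black standing loupe, 48 in diameter, 38 high, origin under its centre.
- marker: Bystander: pale marker pen, 125 long along its x, 14 thick, lying on the table.
- big_print: Bystander: larger mounted print, 130 x 95 x 12, lying flat.
- weight: Bystander: brass paperweight, 44 in diameter, 30 high.
- dust_brush: Bystander: dusting brush lying on the table.
- straightedge: Bystander: flat steel straightedge, 200 x 30 x 5.
There are look-alikes about, which are no part of the job. Leave any purple look-alike of the part that bears print_center alone. Leave any green look-alike of the part that bears bar_grip alone.

How it is judged:
On the way, in this order (a step that is already met when the one before it is completed fails the run):
1. the small print lies flat on the easel against the ledge, before the bar goes on (x of print_center in the frame of deck between -0.042 and -0.028 m and y of print_center in the frame of deck between -0.015 and 0.015 m and z of print_center in the frame of deck between 0.003 and 0.01 m and angle between the y axis of print_center and the y axis of deck, either way round below 0.12 rad and angle between the z axis of print_center and the z axis of deck, either way round below 0.1 rad and contact force between print and the fingers below 0.1 N and not (z of bar_end_a in the frame of deck between 0.0185 and 0.0228 m and x of bar_end_a in the frame of deck between -0.004 and 0.004 m and z of bar_end_b in the frame of deck between 0.0185 and 0.0228 m and x of bar_end_b in the frame of deck between -0.004 and 0.004 m and y of bar_grip in the frame of deck between -0.012 and 0.012 m and z of bar_grip in the frame of deck above 0.032 m)), for 0.2 s.
2. both ends of the bar have snapped home in the clips (z of bar_end_a in the frame of deck between 0.0185 and 0.0228 m and x of bar_end_a in the frame of deck between -0.004 and 0.004 m and z of bar_end_b in the frame of deck between 0.0185 and 0.0228 m and x of bar_end_b in the frame of deck between -0.004 and 0.004 m and y of bar_grip in the frame of deck between -0.012 and 0.012 m and z of bar_grip in the frame of deck above 0.032 m), for 0.2 s.
At the end, for the whole second after the job is handed in: Print flat on the board (within 4 mm), square within 0.12 rad, midway between the clips within 15 mm, lower edge within 7 mm of the ledge; both bar ends home in the clips (axes 18.5 to 22.8 mm above the board, within 4 mm of the clip line), bar centred within 12 mm, grip outwards; both at rest (all of step 2 and x of print_center in the frame of deck between -0.042 and -0.028 m and y of print_center in the frame of deck between -0.015 and 0.015 m and z of print_center in the frame of deck between 0.003 and 0.01 m and angle between the y axis of print_center and the y axis of deck, either way round below 0.12 rad and angle between the z axis of print_center and the z axis of deck, either way round below 0.1 rad and linear speed of each of bar, print below 0.02 m/s); the robot touches nothing.
It fails at once if a bystander is pushed more than 40 mm from where it was (distance of any of loupe, marker, big_print, weight, dust_brush, straightedge from where it was at the start of the episode above 0.04 m).
It also fails if it takes over 51 s, if anything falls off the work surface, if the arm or the gripper's body presses on something with over 40 N, if the wrist force passes 120 N, or if a joint passes its speed limit or range.

## Working session

There is one attempt and no reset: what is moved stays moved. The work goes in short steps, Python scripts to look and compute and a tool call to move; the robot and the scene stay as the last step left them, time stands still between calls to the robot, and variables do not carry over. Pictures are saved under pics/ and viewed, at most 10 in all, crops included, and the job is handed in when it is done.

Besides the shell and the picture viewer there is one more tool, called by a JSON object that holds its "method" and its "body", one argument or row to a line. step_arm: Moves the arm, as the interface text tells. Its arguments: {"type":"object","properties":{"commands":{"type":"array","items":{"type":"number"}},"jaw":{"type":"number"},"grip_force":{"type":"number"}},"required":["commands"]}

```bash
mkdir -p pics
python3 - <<'E'
from station import manip
import cv2,json
s=manip.sense();print({k:s[k] for k in('t','q','tcp_pos','tool_rot','finger_gap')})
for n in("scene","top"):
    d=manip.snapshot(n);cv2.imwrite(f"pics/{n}0.png",d["pixels"]);print(n,[d[k] for k in("fx","fy","cx","cy","R","t")])
    import pickle;pickle.dump(d,open(f"{n}0.pkl","wb"))
E
```

```text
{'t': 0.0, 'q': array([ 1.00449498e+00,  5.28469836e-01,  1.43394015e+00,  2.73303930e-05,
        1.18138653e+00, -1.78480103e-01]), 'tcp_pos': array([0.23591302, 0.57797585, 0.23031933]), 'tool_rot': array([ 1.92702674e-01,  9.81256574e-01, -1.02180641e-03, -4.12700266e-04]), 'finger_gap': 0.995925710140175}
scene [427.1484522902409, 427.1484522902409, 280.35218797156097, 212.5885159870435, array([[ 0.5282028 ,  0.84910426, -0.00487406],
       [ 0.48857489, -0.30861281, -0.81612053],
       [-0.69447562,  0.4286958 , -0.57786117]]), array([-0.29498158, -0.18159135,  1.54145503])]
top [450.7039225714099, 450.7039225714099, 282.1885951285871, 220.54080017062802, array([[-0.00846513, -0.99996136, -0.00236873],
       [-0.9977666 ,  0.00860347, -0.0662404 ],
       [ 0.06625822,  0.00180271, -0.99780088]]), array([-8.65398113e-04,  5.02643194e-01,  1.41997622e+00])]
```

View pics/scene0.png

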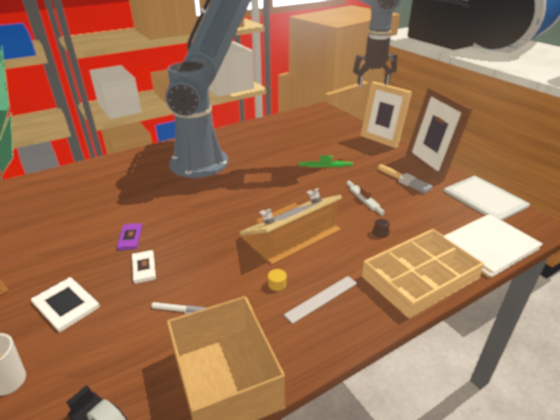

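View pics/top0.png

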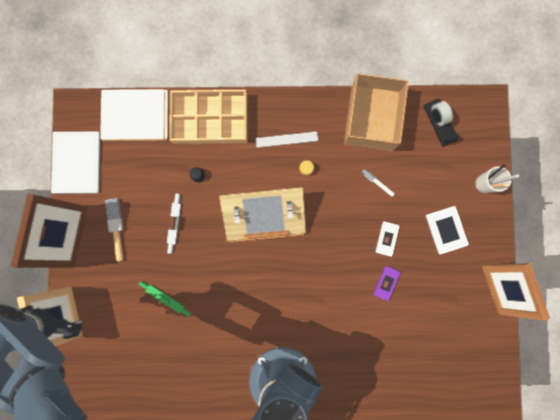

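The scene image shows the easel at about (290,225), the white print at (144,266) and the bar at (365,197). In the top image they are at (263,215), (388,239) and (174,223). The purple and green look-alikes are at (387,284) and (165,298).

```bash
cat > h.py <<'E'
import numpy as np,cv2,pickle
from scipy.spatial.transform import Rotation as Ro
def ray(d,u,v):
    R,t=np.array(d["R"]),np.array(d["t"]);c=-R.T@t
    return c,R.T@np.array([(u-d["cx"])/d["fx"],(v-d["cy"])/d["fy"],1])
def onz(d,u,v,z):
    c,r=ray(d,u,v);return c+r*(z-c[2])/r[2]
def proj(d,X):
    p=np.array(d["R"])@X+np.array(d["t"]);return d["fx"]*p[0]/p[2]+d["cx"],d["fy"]*p[1]/p[2]+d["cy"]
def tri(d1,p1,d2,p2):
    A=[];b=[]
    for d,p in((d1,p1),(d2,p2)):
        c,r=ray(d,*p);r/=np.linalg.norm(r);P=np.eye(3)-np.outer(r,r);A.append(P);b.append(P@c)
    return np.linalg.lstsq(np.vstack(A),np.hstack(b),rcond=None)[0]
def wrist(name=None):
    from station import manip
    s=manip.sense();d=manip.snapshot("wrist")
    T=np.eye(4);T[:3,:3]=Ro.from_quat(s["tool_rot"]).as_matrix();T[:3,3]=s["tcp_pos"]
    W=np.linalg.inv(T@np.array(d["mount"]));d["R"]=W[:3,:3];d["t"]=W[:3,3];d["s"]=s
    if name: cv2.imwrite(f"pics/{name}.png",d["pixels"]);pickle.dump(d,open(name+".pkl","wb"))
    return d
def ld(n):return pickle.load(open(n+".pkl","rb"))
E
python3 - <<'E'
from h import *
d=ld("top0");im=d["pixels"];s=ld("scene0")["pixels"]
f=lambda a,x,y,w,h,k:cv2.resize(a[y:y+h,x:x+w],None,fx=k,fy=k,interpolation=cv2.INTER_CUBIC)
o=np.zeros((600,800,3),np.uint8)
o[:300,:400]=f(im,213,178,100,75,4)
o[:300,400:800]=f(s,235,180,114,86,3.5)[:300,:400] if 0 else cv2.resize(s[180:265,235:349],(400,300),interpolation=cv2.INTER_CUBIC)
o[300:600,:200]=f(im,150,185,50,75,4)
o[300:540,200:400]=f(im,365,210,50,60,4)
o[300:600,400:640]=f(s,335,170,60,75,4)
cv2.imwrite("pics/crop0.png",o)
hsv=cv2.cvtColor(im,cv2.COLOR_BGR2HSV)
for nm,(x,y,w,h) in dict(print=(365,210,50,60),bar=(158,185,32,75)).items():
    m=((hsv[...,1]<90)&(hsv[...,2]>120)).astype(np.uint8);k=np.zeros_like(m);k[y:y+h,x:x+w]=1
    pts=np.argwhere(m*k)[:,::-1].astype(np.float32);r=cv2.minAreaRect(pts)
    c=onz(d,*r[0],0.012);b=np.array([onz(d,*p,0.012) for p in cv2.boxPoints(r)])
    print(nm,len(pts),r,c.round(4),b.round(4).tolist())
E
```

```text
print 531 ((387.1470642089844, 238.41177368164062), (18.432706832885742, 33.22737503051758), 14.03624439239502) [ 0.443  -0.3392  0.012 ] [[0.3992, -0.2969, 0.012], [0.5017, -0.3249, 0.012], [0.4869, -0.3817, 0.012], [0.3845, -0.3535, 0.012]]
bar 442 ((173.12998962402344, 223.0899658203125), (9.899495124816895, 60.95261001586914), 8.13010311126709) [0.4978 0.3437 0.012 ] [[0.404, 0.3724, 0.012], [0.5972, 0.3464, 0.012], [0.5924, 0.3149, 0.012], [0.3993, 0.3411, 0.012]]
```

View pics/crop0.png

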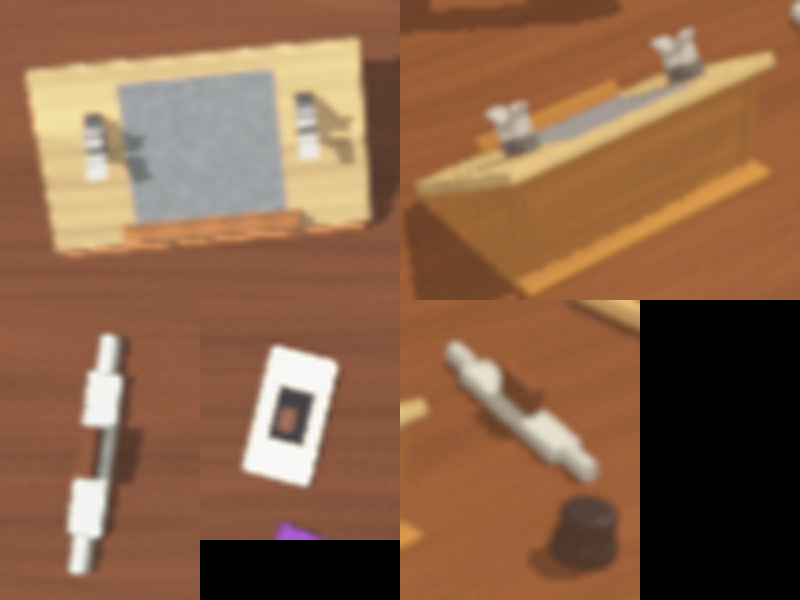

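The crops show the board corners, with clips at crop (95,148) and (308,125), the ledge at the bottom, the bar's grip mid-bar and the print standing alone. Next I fit the deck pose from its corners in both views.

```bash
cat >> h.py <<'E'
from scipy.optimize import least_squares
def deckT(p):
    # x up slope (away from robot at yaw 0), z out of board
    T=np.eye(4);T[:3,:3]=Ro.from_euler('ZY',[p[3],-np.radians(35)]).as_matrix();T[:3,3]=p[:3];return T
def fitdeck(obs,p0=(.5,.05,.08,0)):
    f=lambda p:np.concatenate([np.array(proj(d,(deckT(p)@np.r_[X,1])[:3]))-uv for d,X,uv in obs])
    r=least_squares(f,p0,loss='soft_l1');return r.x,f(r.x).reshape(-1,2)
def toolmat(s):
    T=np.eye(4);T[:3,:3]=Ro.from_quat(s["tool_rot"]).as_matrix();T[:3,3]=s["tcp_pos"];return T
def go(s,R,p):
    "shift (m) and turn (deg) in tool axes from present pose to world R,p"
    T=toolmat(s);print("shift",(T[:3,:3].T@(np.array(p)-T[:3,3])).round(4),"turn",np.degrees(Ro.from_matrix(T[:3,:3].T@R).as_rotvec()).round(2))
E
python3 - <<'E'
from h import *
t=ld("top0");s=ld("scene0")
o=[(t,np.array(X),np.array([213+u/4,178+v/4])) for X,u,v in [((.055,.125,0),26,70),((.055,-.125,0),359,40),((-.105,-.125,0),371,222),((-.105,.125,0),57,246)]]
o+=[(s,np.array(X),np.array([235+u/3.509,180+v/3.529])) for X,u,v in [((.055,-.125,0),515,175),((.055,.125,0),772,56)]]
p,r=fitdeck(o);print(p.round(4),np.degrees(p[3]),r.round(1).tolist())
pickle.dump(p,open("deck.pkl","wb"))
print(deckT(p)[:3].round(3).tolist()); s0=__import__('station').manip.sense();print(toolmat(s0).round(3)); print(__import__('station').manip.snapshot('wrist')['mount'])
E
```

```text
[0.5397 0.0548 0.0761 0.0838] 4.80191811210245 [[-0.4, -0.2], [-0.6, -0.4], [-0.9, -1.2], [-0.6, 0.1], [-116.8, 0.1], [-114.5, -0.0]]
[[0.816, -0.084, -0.572, 0.54], [0.069, 0.996, -0.048, 0.055], [0.574, 0.0, 0.819, 0.076]]
[[-0.926  0.378 -0.001  0.236]
 [ 0.378  0.926 -0.002  0.578]
 [ 0.    -0.002 -1.     0.23 ]
 [ 0.     0.     0.     1.   ]]
[[-2.45362495e-04 -9.59260394e-01 -2.82523339e-01  7.19923490e-02]
 [ 9.99999882e-01 -1.16584954e-04 -4.72623385e-04 -1.01620176e-03]
 [ 4.20430923e-04 -2.82523421e-01  9.59260309e-01 -1.43266012e-01]
 [ 0.00000000e+00  0.00000000e+00  0.00000000e+00  1.00000000e+00]]
```

Run:
```python
from h import *
from station import manip
t=ld("top0");s=ld("scene0")
o=[(t,np.array(X),np.array([213+u/4,178+v/4])) for X,u,v in [((.055,.125,0),26,70),((.055,-.125,0),359,40),((-.105,-.125,0),371,222),((-.105,.125,0),57,246)]]
o+=[(s,np.array(X),np.array([235+(u-400)/3.509,180+v/3.529])) for X,u,v in [((.055,-.125,0),515,177),((.055,.125,0),772,56),((-.105,-.125,0),418,188)]]
p,r=fitdeck(o);print(p.round(4),np.degrees(p[3]),r.round(1).tolist())
pickle.dump(p,open("deck.pkl","wb"))
s0=manip.sense();Rz=lambda a:Ro.from_euler('ZX',[a,np.pi]).as_matrix()
# view pose over deck: tool x toward world -x as at start => yaw pi
go(s0,Rz(np.pi+p[3]),[.46,.05,.34])
go(s0,Rz(np.radians(180-15)),[.443,-.339,.20])
```

```text
[0.5398 0.0552 0.075  0.0864] 4.951426104650838 [[-0.5, -0.1], [-0.8, -0.5], [-1.0, -1.3], [-0.6, 0.1], [-2.5, -0.0], [-0.5, 0.2], [-1.4, 0.1]]
shift [-0.407  -0.4044 -0.1089] turn [ -0.09  -0.04 -27.17]
shift [-0.5384 -0.7707  0.0316] turn [-0.09 -0.02 -7.22]
```

{"method": "step_arm", "body": {
  "commands": [-0.03,-0.03,-0.03,0,0,-2,-0.06,-0.06,-0.06,0,0,-5,-0.1,-0.1,-0.08,0,0,-8,-0.14,-0.14,-0.1,0,0,-11,-0.175,-0.175,-0.109,0,0,-14,-0.21,-0.21,-0.109,0,0,-17,-0.245,-0.245,-0.109,0,0,-20,-0.28,-0.28,-0.109,0,0,-23,-0.315,-0.315,-0.109,0,0,-25,-0.35,-0.35,-0.109,0,0,-27],
  "jaw": 80
}}

```text
t: 1.15
tcp_pos: [0.42, 0.1396, 0.3404]
tool_rot: [-0.042, 0.999, 0.0, 0.0]
force: [0.9, -0.5, 0.5]
finger_gap: 0.801
gripper_force: 0.0
```

{"method": "step_arm", "body": {
  "commands": [-0.02,-0.064,0,0,0,0,-0.035,-0.09,0,0,0,0,-0.035,-0.09,0,0,0,0,-0.035,-0.09,0,0,0,0,-0.035,-0.09,0,0,0,0,-0.035,-0.09,0,0,0,0,-0.035,-0.09,0,0,0,0,-0.035,-0.09,0,0,0,0,-0.035,-0.09,0,0,0,0,-0.035,-0.09,0,0,0,0]
}}

```text
t: 2.15
tcp_pos: [0.4622, 0.055, 0.3404]
tool_rot: [-0.042, 0.999, -0.0, 0.0]
force: [-0.4, -0.1, -0.1]
finger_gap: 0.801
gripper_force: 0.0
```

Run:
```python
from h import *
d=wrist("w1");print(d["s"]["t"],toolmat(d["s"]).round(4).tolist(),d["fx"])
D=deckT(ld("deck"))
for X in [(.055,.125,0),(.055,-.125,0),(-.105,-.125,0),(-.105,.125,0),(-.085,.07,.014),(-.085,-.07,.014),(0,.08,.03),(0,-.08,.03)]: print(X,np.round(proj(d,(D@np.r_[X,1])[:3]),1))
```

```text
2.15 [[-0.9965, -0.084, 0.0001, 0.4622], [-0.084, 0.9965, -0.0, 0.055], [-0.0001, -0.0, -1.0, 0.3404], [0.0, 0.0, 0.0, 1.0]] 345.46921879045084
(0.055, 0.125, 0) [381.2 274.2]
(0.055, -0.125, 0) [174.  274.6]
(-0.105, -0.125, 0) [185.6 155.4]
(-0.105, 0.125, 0) [370.2 154.9]
(-0.085, 0.07, 0.014) [331.7 163.9]
(-0.085, -0.07, 0.014) [223.7 164.1]
(0, 0.08, 0.03) [345.4 223.5]
(0, -0.08, 0.03) [209.3 223.8]
```

View pics/w1.png

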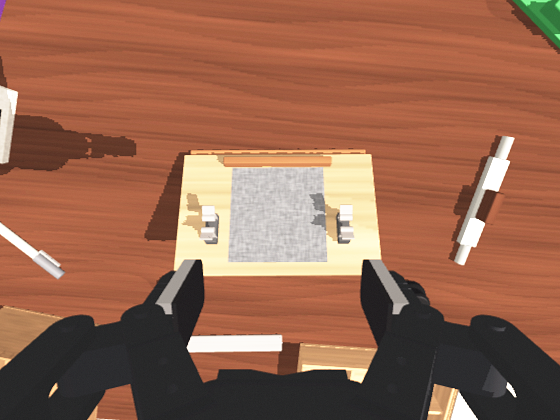

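The wrist view shows the board corners near (183,155), (372,155), (380,275) and (176,275), all within 2 px of the fit. The clips are at (210,224) and (345,224).

Run:
```python
from h import *
t=ld("top0");s=ld("scene0");w=ld("w1");im=w["pixels"]
hsv=cv2.cvtColor(im,cv2.COLOR_BGR2HSV)
m=((hsv[...,0]>13)&(hsv[...,0]<35)&(hsv[...,1]>40)&(hsv[...,2]>150)).astype(np.uint8);m[:140]=0;m[285:]=0;m[:,:150]=0;m[:,410:]=0
c=cv2.convexHull(max(cv2.findContours(m,0,2)[0],key=cv2.contourArea));q=cv2.approxPolyDP(c,6,True).reshape(-1,2).astype(float);print(q.tolist())
o=[]
for X in [(.055,.125,0),(.055,-.125,0),(-.105,-.125,0),(-.105,.125,0)]:
    g=np.array(proj(w,(deckT(ld("deck"))@np.r_[X,1])[:3]));o.append((w,np.array(X),q[np.argmin(np.linalg.norm(q-g,axis=1))]))
print(fitdeck(o)[0].round(4))
o+=[(t,np.array(X),np.array([213+u/4,178+v/4])) for X,u,v in [((.055,.125,0),26,70),((.055,-.125,0),359,40),((-.105,-.125,0),371,222),((-.105,.125,0),57,246)]]
o+=[(s,np.array(X),np.array([235+(u-400)/3.509,180+v/3.529])) for X,u,v in [((.055,-.125,0),515,177),((.055,.125,0),772,56),((-.105,-.125,0),418,188)]]
p,r=fitdeck(o);print(p.round(4),r.round(1).tolist());pickle.dump(p,open("deck.pkl","wb"))
# bar in wrist view: white parts
v=((hsv[...,1]<80)&(hsv[...,2]>130)).astype(np.uint8);v[:,:440]=0;v[:120]=0;v[285:]=0;v[:,530:]=0
r=cv2.minAreaRect(np.argwhere(v)[:,::-1].astype(np.float32));b=cv2.boxPoints(r);print("bar",r,onz(w,*r[0],.008).round(4),[onz(w,*x,.008).round(3).tolist() for x in b])
from station import manip
go(manip.sense(),Ro.from_euler('ZX',[np.radians(165),np.pi]).as_matrix(),[.443,-.339,.18])
```

```text
[[371.0, 155.0], [380.0, 259.0], [360.0, 275.0], [174.0, 270.0], [185.0, 155.0]]
[0.5371 0.0542 0.07   0.0881]
[0.5384 0.0548 0.0728 0.0823] [[0.4, 13.7], [0.0, 2.3], [1.0, -1.3], [-1.1, -1.0], [-0.2, 0.3], [-0.6, 0.3], [-1.0, -0.7], [-0.5, 0.4], [-3.1, 0.4], [-0.9, 0.8], [-1.7, 0.3]]
bar ((482.81036376953125, 199.22413635253906), (21.726354598999023, 137.22885131835938), 21.801406860351562) [0.493  0.3436 0.008 ] [[0.588, 0.313, 0.008], [0.398, 0.341, 0.008], [0.407, 0.371, 0.008], [0.599, 0.347, 0.008]]
shift [ 0.0521 -0.3909  0.1604] turn [-0.   0.  19.8]
```

{"method": "step_arm", "body": {
  "commands": [0.005,-0.03,0.01,0,0,2,0.01,-0.07,0.02,0,0,4,0.015,-0.115,0.035,0,0,6,0.02,-0.16,0.055,0,0,9,0.025,-0.205,0.075,0,0,11,0.03,-0.25,0.095,0,0,13,0.037,-0.295,0.115,0,0,15,0.044,-0.34,0.135,0,0,17,0.052,-0.38,0.15,0,0,19.8,0.052,-0.391,0.16,0,0,19.8]
}}

```text
t: 3.2
tcp_pos: [0.4425, -0.344, 0.179]
tool_rot: [0.133, 0.991, -0.001, 0.0]
force: [0.6, 0.2, 0.2]
finger_gap: 0.802
gripper_force: 0.0
```

Run:
```python
from h import *
t=ld("top0");s=ld("scene0");w=ld("w1")
o=[(w,np.array(X),np.array(u)) for X,u in [((.055,.125,0),(380,274.5)),((.055,-.125,0),(176.5,274.5)),((-.105,-.125,0),(184,155)),((-.105,.125,0),(371.5,155))]]
o+=[(t,np.array(X),np.array([213+u/4,178+v/4])) for X,u,v in [((.055,.125,0),26,70),((.055,-.125,0),359,40),((-.105,-.125,0),371,222),((-.105,.125,0),57,246)]]
o+=[(s,np.array(X),np.array([235+(u-400)/3.509,180+v/3.529])) for X,u,v in [((.055,-.125,0),515,177),((.055,.125,0),772,56),((-.105,-.125,0),418,188)]]
p,r=fitdeck(o);print(p.round(4),r.round(1).tolist());pickle.dump(p,open("deck.pkl","wb"))
d=wrist("w2");im=d["pixels"];hsv=cv2.cvtColor(im,cv2.COLOR_BGR2HSV)
g=np.array(proj(d,np.array([.443,-.339,.012])));print("expect",g)
m=((hsv[...,1]<70)&(hsv[...,2]>150)).astype(np.uint8)
cs=cv2.findContours(m,0,2)[0]
c=max((c for c in cs if cv2.pointPolygonTest(cv2.convexHull(c),tuple(map(float,g)),True)>-20),key=cv2.contourArea)
r=cv2.minAreaRect(c);P=np.array([onz(d,*x,.012) for x in cv2.boxPoints(r)]);print(r,P.round(4).tolist(),P.mean(0).round(4),[np.linalg.norm(P[i]-P[i-1]).round(4) for i in(1,2)])
```

```text
[0.5398 0.0553 0.0748 0.0849] [[1.2, -0.2], [-2.4, -0.1], [1.8, 0.2], [-1.1, 0.1], [-0.5, -0.2], [-0.8, -0.4], [-1.0, -1.2], [-0.7, 0.1], [-2.5, -0.0], [-0.4, 0.3], [-1.4, 0.1]]
expect [288.79226266 186.62752633]
((287.5, 184.0), (106.0, 57.0), 90.0) [[0.3877, -0.3513, 0.012], [0.4009, -0.303, 0.012], [0.4977, -0.3266, 0.012], [0.4833, -0.3794, 0.012]] [ 0.4424 -0.3401  0.012 ] [np.float64(0.0501), np.float64(0.0996)]
```

View pics/w2.png

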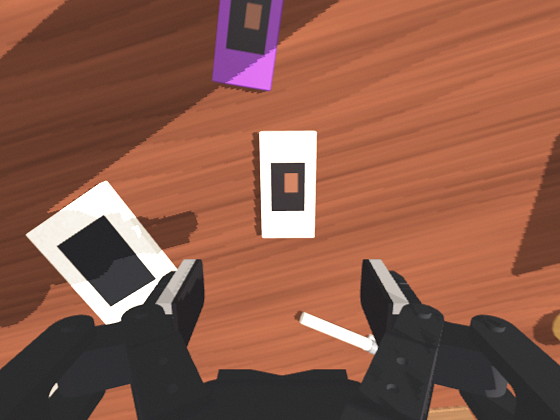

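The wrist view shows the print square to the tool at (287,184). Its measured size is 50 × 100 mm. I go down and grasp it.

{"method": "step_arm", "body": {
  "commands": [0.001,0.002,0.02,0,0,0,0.001,0.004,0.05,0,0,0,0.001,0.004,0.085,0,0,0,0.001,0.004,0.12,0,0,0,0.001,0.004,0.15,0,0,0,0.001,0.004,0.168,0,0,0,0.001,0.004,0.175,0,0,0,0.001,0.004,0.178,0,0,0,0.001,0.004,0.178,0,0,0,0.001,0.004,0.178,0,0,0]
}}

```text
t: 4.25
tcp_pos: [0.4438, -0.3355, 0.0035]
tool_rot: [0.131, 0.991, -0.001, 0.001]
force: [0.1, 1.0, -0.2]
finger_gap: 0.799
gripper_force: 0.0
```

{"method": "step_arm", "body": {
  "commands": [0,0,0,0,0,0,0,0,0,0,0,0,0,0,0,0,0,0,0,0,0,0,0,0,0,0,0,0,0,0,0,0,0,0,0,0,0,0,-0.01,0,0,0,0,0,-0.03,0,0,0,0,0,-0.06,0,0,0,0,0,-0.1,0,0,0],
  "jaw": 30,
  "grip_force": 30
}}

```text
t: 5.25
tcp_pos: [0.442, -0.3341, 0.1025]
tool_rot: [0.131, 0.991, 0.001, -0.001]
force: [0.4, -0.8, -0.3]
finger_gap: 0.571
gripper_force: 31.6
```

Run:
```python
from h import *
d=wrist("w3");s=d["s"];print(s["t"],s["tcp_pos"],s["finger_gap"],s["gripper_force"],s["force"])
D=deckT(ld("deck"));R=np.column_stack([-D[:3,0],D[:3,1],-D[:3,2]]);print(D.round(3).tolist())
for X in [(-.035,0,.06),(-.035,0,.004)]: P=(D@np.r_[X,1])[:3];print(P);go(s,R,P)
```

```text
5.25 [ 0.44202594 -0.33413736  0.10247995] 0.5714710340829666 31.590170860290527 [ 0.40260973 -0.84321983 -0.274427  ]
[[0.816, -0.085, -0.572, 0.54], [0.069, 0.996, -0.049, 0.055], [0.574, 0.0, 0.819, 0.075], [0.0, 0.0, 0.0, 1.0]]
[0.47692377 0.04992394 0.10389655]
shift [ 0.0659  0.38   -0.0004] turn [ -5.93 -34.8  -19.32]
[0.50892834 0.0526479  0.05802403]
shift [0.0356 0.3908 0.0454] turn [ -5.93 -34.8  -19.32]
```

View pics/w3.png

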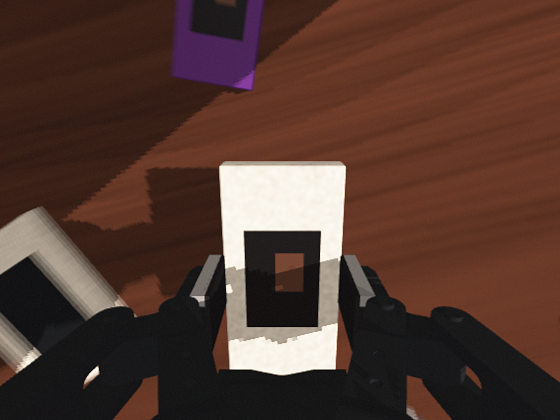

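Gripped: the gap is 0.571, which is about 50 mm, and the print sits centred between the pads at (282,270). I now move to hover 100 mm out from the board.

{"method": "step_arm", "body": {
  "commands": [0,0.01,-0.03,-0.3,-2,-1,0.008,0.04,-0.06,-1,-6,-3,0.018,0.08,-0.08,-2,-11,-6,0.028,0.12,-0.09,-3,-17,-9,0.038,0.16,-0.09,-4,-23,-13,0.048,0.2,-0.09,-5,-28,-16,0.058,0.24,-0.085,-5.9,-34.8,-19.3,0.068,0.28,-0.075,-5.9,-34.8,-19.3,0.078,0.32,-0.06,-5.9,-34.8,-19.3,0.0875,0.36,-0.04,-5.9,-34.8,-19.3]
}}

```text
t: 6.3
tcp_pos: [0.4728, 0.0331, 0.2125]
tool_rot: [-0.036, 0.96, 0.003, 0.278]
force: [0.6, 0.3, -1.0]
finger_gap: 0.569
gripper_force: 31.6
```

Run:
```python
from h import *
from station import manip
s=manip.sense();D=deckT(ld("deck"));R=np.column_stack([-D[:3,0],D[:3,1],-D[:3,2]]);print(s["tcp_pos"],s["q"].round(2),s["finger_gap"])
go(s,R,(D@[-.033,0,.05,1])[:3])
```

```text
[0.47276774 0.03313712 0.2124723 ] [-0.28  0.25  2.23  0.99  0.21 -2.85] 0.5692003948508029
shift [0.0509 0.0182 0.1043] turn [-1.15 -2.71 -0.22]
```

Joint 6 is at its limit near a wrist singularity. I'll identify the kinematics from the logged poses and check which branches reach the easel.

```bash
cat >> h.py <<'E'
def orient(q): return (Ro.from_euler('ZYZYZ'[:3],[q[0],q[1]+q[2],q[3]])*Ro.from_euler('YZ',[q[4],q[5]])*Ro.from_euler('Z',np.pi/2)).as_matrix()
def basis(q):
    Rz=Ro.from_euler('Z',q[0]).as_matrix();a,b=q[1],q[1]+q[2];z=np.zeros
    return np.column_stack([Rz[:,0],Rz@[np.sin(a),0,np.cos(a)],Rz@[np.sin(b),0,np.cos(b)],Rz@[np.cos(b),0,-np.sin(b)],[0,0,1],orient(q)[:,2]])
LO=np.array([-3.08,-.75,.22,-1.43,0,-2.85]);HI=np.array([3.08,2.2,2.44,4.57,2.65,2.85])
def fk(q,k): return basis(q)@k,orient(q)
def ik(R,p,k,q0,lo=LO,hi=HI):
    f=lambda q:np.r_[(fk(q,k)[0]-p)*10,Ro.from_matrix(orient(q).T@R).as_rotvec()]
    r=least_squares(f,np.clip(q0,lo+.01,hi-.01),bounds=(lo,hi));return r.x,np.linalg.norm(r.fun)
E
python3 - <<'E'
from h import *
from station import manip
S=[ld(n)["s"] for n in("w1","w2","w3")]+[manip.sense()]
for s in S: print(np.degrees(np.linalg.norm(Ro.from_matrix(orient(s["q"]).T@toolmat(s)[:3,:3]).as_rotvec())).round(2),end=' ')
S.append(dict(q=np.array([1.00449498,.528469836,1.43394015,0,1.18138653,-.17848]),tcp_pos=np.array([.23591302,.57797585,.23031933])))
A=np.vstack([basis(s["q"]) for s in S]);b=np.hstack([s["tcp_pos"] for s in S])
k,_,rk,sv=np.linalg.lstsq(A,b,rcond=None);print(k.round(4),rk,sv.round(3),np.abs(A@k-b).max());pickle.dump(k,open("k.pkl","wb"))
D=deckT(ld("deck"))
for sg in(-1,1):
  R=np.column_stack([sg*D[:3,0],-sg*D[:3,1],-D[:3,2]])
  if sg==-1: assert np.linalg.det(R)>0
  for h in(.1,.003):
    P=(D@[-.033,0,h,1])[:3];seen=set()
    for q4 in(-1,0,1,2,3.1,4):
      for q6 in(-2.5,0,2.5):
        q,e=ik(R,P,k,np.array([.1,.4,2,q4,.3,q6]))
        if e<1e-3: seen.add(tuple(q.round(2)))
    print(sg,h,seen)
E
```

```text
0.0 0.0 0.0 0.0 [-0.0893  0.6867  0.4827  0.192   0.472   0.4769] 6 [4.34  3.238 0.656 0.391 0.268 0.169] 0.10956503455087359
-1 0.1 {(np.float64(0.14), np.float64(0.61), np.float64(2.39), np.float64(3.21), np.float64(0.47), np.float64(1.55))}
-1 0.003 {(np.float64(0.12), np.float64(0.82), np.float64(2.28), np.float64(3.18), np.float64(0.57), np.float64(1.57))}
1 0.1 {(np.float64(0.14), np.float64(0.61), np.float64(2.39), np.float64(3.21), np.float64(0.47), np.float64(-1.59))}
1 0.003 {(np.float64(0.12), np.float64(0.82), np.float64(2.28), np.float64(3.18), np.float64(0.57), np.float64(-1.57))}
```

Run:
```python
from h import *
import h
from station import manip
S=[ld(n)["s"] for n in("w1","w2","w3")]+[manip.sense()]
S.append(dict(q=np.array([1.00449498,.528469836,1.43394015,0,1.18138653,-.17848]),tcp_pos=np.array([.23591302,.57797585,.23031933])))
for s in S: print(s["q"].round(3),np.round(s["tcp_pos"],4),np.round(Ro.from_euler('Z',-s["q"][0]).apply(s["tcp_pos"]),4))
def ext(q,w):
    R1=Ro.from_euler('Z',q[0]);R4=R1*Ro.from_euler('YZ',[q[1]+q[2],q[3]]);R5=R4*Ro.from_euler('Y',q[4])
    a=q[1];return {'y':R1.apply([0,1,0]),'4x':R4.apply([1,0,0]),'4y':R4.apply([0,1,0]),'5x':R5.apply([1,0,0]),'2x':R1.apply([np.cos(a),0,-np.sin(a)])}[w]
for ws in([],['y'],['4x'],['4y'],['5x'],['2x'],['y','5x'],['4x','5x'],['y','4y']):
    A=np.vstack([np.column_stack([basis(s["q"])]+[ext(s["q"],w) for w in ws]) for s in S]);b=np.hstack([s["tcp_pos"] for s in S])
    k=np.linalg.lstsq(A,b,rcond=None)[0];print(ws,k.round(4),np.abs(A@k-b).max().round(4))
```

```text
[-0.122  0.181  1.664 -0.     1.297 -1.777] [0.4622 0.055  0.3404] [0.452  0.111  0.3404]
[-8.600e-01  5.080e-01  1.650e+00 -1.000e-03  9.820e-01 -2.163e+00] [ 0.4425 -0.344   0.179 ] [0.5494 0.1107 0.179 ]
[-0.849  0.619  1.719 -0.     0.808 -2.157] [ 0.442  -0.3341  0.1025] [0.5429 0.111  0.1025]
[-0.278  0.253  2.234  0.988  0.207 -2.854] [0.4728 0.0331 0.2125] [0.4455 0.1618 0.2125]
[ 1.004  0.528  1.434  0.     1.181 -0.178] [0.2359 0.578  0.2303] [0.6143 0.111  0.2303]
[] [-0.0893  0.6867  0.4827  0.192   0.472   0.4769] 0.1096
['y'] [0.     0.588  0.3917 0.1141 0.2742 0.2967 0.111 ] 0.0
['4x'] [-0.0046  0.545   0.3968 -0.0902  0.1222  0.1401  0.1639] 0.1106
['4y'] [-0.0725  0.6059  0.466   0.1198  0.2247  0.2281  0.1142] 0.0613
['5x'] [0.147  0.6602 0.3879 0.1826 0.2163 0.2442 0.1435] 0.1095
['2x'] [-0.0103  0.762   0.5763  0.2563  0.5669  0.6144 -0.1823] 0.1129
['y', '5x'] [-0.      0.588   0.3917  0.1141  0.2742  0.2967  0.111  -0.    ] 0.0
['4x', '5x'] [0.0559 0.5866 0.3915 0.0095 0.1513 0.1733 0.1038 0.0556] 0.1102
['y', '4y'] [-0.      0.588   0.3917  0.1141  0.2742  0.2967  0.111   0.    ] 0.0
```

Adding a lateral shoulder offset of 0.111 m makes the model exact.

```bash
cat >> h.py <<'E'
_b0=basis
def basis(q): return np.column_stack([_b0(q),Ro.from_euler('Z',q[0]).apply([0,1,0])])
K=np.array([0,.588,.3917,.1141,.2742,.2967,.111])
def sols(R,P):
    seen=set()
    for q4 in(-1,0,1,2,3.1,4):
      for q6 in(-2.5,0,2.5):
        q,e=ik(R,P,K,np.array([-.1,.4,2,q4,.3,q6]))
        if e<1e-3: seen.add(tuple(float(x) for x in q.round(2)))
    return seen
E
python3 - <<'E'
from h import *
D=deckT(ld("deck"))
def show(n,R,X): print(n,X,sols(R,(D@np.r_[X,1])[:3]))
for sg in(-1,1):
  for X in((-.033,0,.1),(-.033,0,.05),(-.033,0,.003)): show(("print",sg),np.column_stack([sg*D[:3,0],-sg*D[:3,1],-D[:3,2]]),X)
  for X in((0,0,.1),(0,0,.05),(0,0,.02)): show(("bar",sg),np.column_stack([sg*D[:3,1],sg*D[:3,0],-D[:3,2]]),X)
E
```

```text
('print', -1) (-0.033, 0, 0.1) {(-0.28, 0.51, 2.4, 2.59, 0.4, 1.79)}
('print', -1) (-0.033, 0, 0.05) {(-0.24, 0.65, 2.35, 2.73, 0.48, 1.67)}
('print', -1) (-0.033, 0, 0.003) {(-0.22, 0.76, 2.29, 2.79, 0.53, 1.62)}
('bar', -1) (0, 0, 0.1) {(-0.25, 0.44, 2.31, 2.37, 0.27, 0.48)}
('bar', -1) (0, 0, 0.05) {(-0.22, 0.58, 2.27, 2.61, 0.34, 0.26)}
('bar', -1) (0, 0, 0.02) {(-0.2, 0.65, 2.24, 2.68, 0.37, 0.19)}
('print', 1) (-0.033, 0, 0.1) {(-0.28, 0.51, 2.4, 2.59, 0.4, -1.35)}
('print', 1) (-0.033, 0, 0.05) {(-0.24, 0.65, 2.35, 2.73, 0.48, -1.47)}
('print', 1) (-0.033, 0, 0.003) {(-0.22, 0.76, 2.29, 2.79, 0.53, -1.52)}
('bar', 1) (0, 0, 0.1) {(-0.25, 0.44, 2.31, 2.37, 0.27, -2.66)}
('bar', 1) (0, 0, 0.05) set()
('bar', 1) (0, 0, 0.02) set()
```

```bash
cat >> h.py <<'E'
def rows(Q,s):
    "print tool-axis rows from present pose along joint path Q"
    T=toolmat(s);out=[]
    for q in Q:
        p,R=fk(q,K);out+=list((T[:3,:3].T@(p-T[:3,3])).round(3))+list(np.degrees(Ro.from_matrix(T[:3,:3].T@R).as_rotvec()).round(1))
    print([float(x) for x in out])
E
python3 - <<'E'
from h import *
from station import manip
s=manip.sense();D=deckT(ld("deck"));R=np.column_stack([D[:3,0],-D[:3,1],-D[:3,2]])
g,e=ik(R,(D@[-.033,0,.1,1])[:3],K,np.array([-.28,.51,2.4,2.59,.4,-1.35]));print(g,e)
n=26;Q=[s["q"]+(g-s["q"])*(i/n) for i in range(n+1)]
Q=np.array(Q);Q[:,4]+=0.25*np.sin(np.pi*np.arange(n+1)/n)
for i in(0,9,18,25): print(np.degrees(Ro.from_matrix(orient(Q[i]).T@orient(Q[i+1])).magnitude()).round(2),(np.linalg.inv(D)@np.r_[fk(Q[i],K)[0],1]).round(3))
pickle.dump(Q,open("Q.pkl","wb"));rows(Q[1:11],s)
E
```

```text
[-0.27832001  0.50651521  2.39918311  2.58818638  0.39817004 -1.3549655 ] 8.276953216855286e-14
7.4 [ 0.023 -0.016  0.152  1.   ]
6.99 [0.016 0.08  0.142 1.   ]
6.92 [0.031 0.063 0.122 1.   ]
7.12 [-0.021  0.007  0.101  1.   ]
[0.006, 0.013, 0.003, -2.5, 0.8, 6.9, 0.01, 0.027, 0.005, -4.9, 1.6, 13.8, 0.013, 0.04, 0.006, -7.3, 2.4, 20.8, 0.015, 0.052, 0.007, -9.5, 3.3, 27.7, 0.015, 0.064, 0.007, -11.6, 4.1, 34.6, 0.014, 0.074, 0.008, -13.5, 4.9, 41.5, 0.012, 0.083, 0.008, -15.3, 5.6, 48.4, 0.009, 0.09, 0.008, -16.9, 6.4, 55.2, 0.006, 0.096, 0.008, -18.3, 7.0, 62.1, 0.003, 0.1, 0.009, -19.4, 7.6, 69.0]
```

{"method": "step_arm", "body": {
  "commands": [0.006,0.013,0.003,-2.5,0.8,6.9,0.01,0.027,0.005,-4.9,1.6,13.8,0.013,0.04,0.006,-7.3,2.4,20.8,0.015,0.052,0.007,-9.5,3.3,27.7,0.015,0.064,0.007,-11.6,4.1,34.6,0.014,0.074,0.008,-13.5,4.9,41.5,0.012,0.083,0.008,-15.3,5.6,48.4,0.009,0.09,0.008,-16.9,6.4,55.2,0.006,0.096,0.008,-18.3,7.0,62.1,0.003,0.1,0.009,-19.4,7.6,69.0]
}}

```text
t: 7.3
tcp_pos: [0.4686, 0.1316, 0.2015]
tool_rot: [0.469, 0.812, 0.309, 0.157]
force: [0.7, -0.3, -0.2]
finger_gap: 0.573
gripper_force: 31.7
```

Run:
```python
from h import *
from station import manip
s=manip.sense();Q=ld("Q");print(s["q"].round(3),Q[10].round(3),s["tcp_pos"],fk(Q[10],K)[0]);g=Q[-1]
n=18;Q=np.array([s["q"]+(g-s["q"])*(i/n) for i in range(n+1)]);Q[:,4]+=.08*np.sin(np.pi*np.arange(n+1)/n)
print(max(np.degrees(Ro.from_matrix(orient(Q[i]).T@orient(Q[i+1])).magnitude()) for i in range(n)))
pickle.dump(Q,open("Q.pkl","wb"));rows(Q[1:11],s)
```

```text
[-0.283  0.352  2.298  1.604  0.516 -2.277] [-0.278  0.351  2.297  1.603  0.514 -2.277] [0.46861217 0.13157236 0.20154503] [0.46825177 0.13325839 0.20212361]
6.309036296577904
[-0.001, 0.002, 0.002, -0.9, -0.2, 6.0, -0.002, 0.004, 0.003, -1.8, -0.5, 12.1, -0.004, 0.006, 0.005, -2.6, -0.8, 18.1, -0.007, 0.007, 0.006, -3.5, -1.2, 24.1, -0.01, 0.007, 0.008, -4.3, -1.6, 30.2, -0.014, 0.007, 0.009, -5.0, -2.1, 36.2, -0.018, 0.005, 0.01, -5.7, -2.8, 42.2, -0.023, 0.003, 0.011, -6.3, -3.6, 48.2, -0.028, -0.001, 0.012, -6.9, -4.5, 54.2, -0.034, -0.005, 0.013, -7.4, -5.5, 60.2]
```

Tracking matches the model, so I continue.

{"method": "step_arm", "body": {
  "commands": [-0.001,0.002,0.002,-0.9,-0.2,6.0,-0.002,0.004,0.003,-1.8,-0.5,12.1,-0.004,0.006,0.005,-2.6,-0.8,18.1,-0.007,0.007,0.006,-3.5,-1.2,24.1,-0.01,0.007,0.008,-4.3,-1.6,30.2,-0.014,0.007,0.009,-5.0,-2.1,36.2,-0.018,0.005,0.01,-5.7,-2.8,42.2,-0.023,0.003,0.011,-6.3,-3.6,48.2,-0.028,-0.001,0.012,-6.9,-4.5,54.2,-0.034,-0.005,0.013,-7.4,-5.5,60.2]
}}

```text
t: 8.3
tcp_pos: [0.4896, 0.1047, 0.187]
tool_rot: [0.816, 0.439, 0.373, 0.047]
force: [0.7, 0.0, -0.4]
finger_gap: 0.569
gripper_force: 31.7
```

Run:
```python
from h import *
from station import manip
s=manip.sense();Q=ld("Q");print(s["q"].round(3),Q[10].round(3));g=Q[-1]
n=8;Q=np.array([s["q"]+(g-s["q"])*(i/n) for i in range(n+1)])
rows(list(Q[1:])+[g,g],s)
```

```text
[-0.28   0.438  2.353  2.151  0.527 -1.764] [-0.28   0.438  2.354  2.151  0.529 -1.765]
[-0.01, 0.001, 0.001, -0.7, -1.5, 6.0, -0.02, 0.002, 0.002, -1.5, -3.1, 12.0, -0.03, 0.002, 0.002, -2.3, -4.6, 17.9, -0.04, 0.001, 0.002, -3.2, -6.1, 23.9, -0.05, -0.0, 0.002, -4.1, -7.6, 29.9, -0.061, -0.002, 0.001, -5.1, -9.1, 35.9, -0.071, -0.005, 0.0, -6.1, -10.7, 41.8, -0.082, -0.008, -0.001, -7.3, -12.2, 47.8, -0.082, -0.008, -0.001, -7.3, -12.2, 47.8, -0.082, -0.008, -0.001, -7.3, -12.2, 47.8]
```

{"method": "step_arm", "body": {
  "commands": [-0.01,0.001,0.001,-0.7,-1.5,6.0,-0.02,0.002,0.002,-1.5,-3.1,12.0,-0.03,0.002,0.002,-2.3,-4.6,17.9,-0.04,0.001,0.002,-3.2,-6.1,23.9,-0.05,0,0.002,-4.1,-7.6,29.9,-0.061,-0.002,0.001,-5.1,-9.1,35.9,-0.071,-0.005,0.0,-6.1,-10.7,41.8,-0.082,-0.008,-0.001,-7.3,-12.2,47.8,-0.082,-0.008,-0.001,-7.3,-12.2,47.8,-0.082,-0.008,-0.001,-7.3,-12.2,47.8]
}}

```text
t: 9.3
tcp_pos: [0.4566, 0.0479, 0.1381]
tool_rot: [0.953, 0.043, 0.301, -0.012]
force: [-0.7, 0.5, -0.5]
finger_gap: 0.571
gripper_force: 31.7
```

Run:
```python
from h import *
d=wrist("w4");s=d["s"];D=deckT(ld("deck"));R=np.column_stack([D[:3,0],-D[:3,1],-D[:3,2]])
print((np.linalg.inv(D)@np.r_[s["tcp_pos"],1]).round(4))
for h in(.04,.003): go(s,R,(D@[-.033,0,h,1])[:3])
for X in [(.055,.125,0),(.055,-.125,0),(-.105,-.125,0),(-.105,.125,0),(-.085,.07,.014),(-.085,-.07,.014),(0,.08,.032),(0,-.08,.032)]: print(X,np.round(proj(d,(D@np.r_[X,1])[:3]),1))
```

```text
[-3.21e-02 -2.00e-04  9.97e-02  1.00e+00]
shift [-0.001  -0.0002  0.0597] turn [-0.03 -0.08  0.33]
shift [-0.001  -0.0002  0.0967] turn [-0.03 -0.08  0.33]
(0.055, 0.125, 0) [92.5 80.8]
(0.055, -0.125, 0) [469.1  83.2]
(-0.105, -0.125, 0) [437.4 297. ]
(-0.105, 0.125, 0) [122.2 295.4]
(-0.085, 0.07, 0.014) [185.1 281.6]
(-0.085, -0.07, 0.014) [374.8 282.6]
(0, 0.08, 0.032) [151.1 171.9]
(0, -0.08, 0.032) [409.5 173.4]
```

View pics/w4.png

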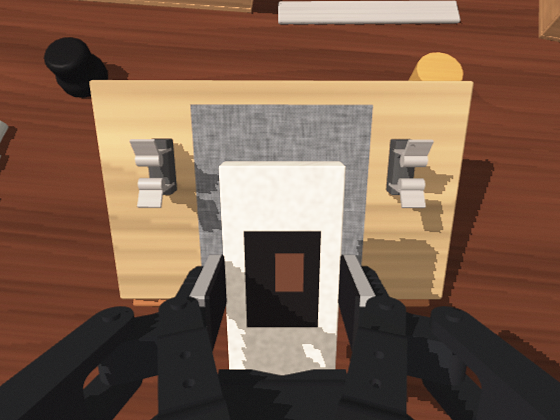

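The view shows the print centred at columns 219–345. The clips are at (152,173) and (410,173), so their midpoint is at column 281, which agrees with the fit. I go down slowly.

{"method": "step_arm", "body": {
  "commands": [-0.0005,0,0.01,0,0,0.1,-0.001,0,0.025,0,0,0.3,-0.001,0,0.04,0,0,0.3,-0.001,0,0.055,0,0,0.3,-0.001,0,0.067,0,0,0.3,-0.001,0,0.076,0,0,0.3,-0.001,0,0.082,0,0,0.3,-0.001,0,0.086,0,0,0.3,-0.001,0,0.088,0,0,0.3,-0.001,0,0.088,0,0,0.3]
}}

```text
t: 10.35
tcp_pos: [0.506, 0.0522, 0.0652]
tool_rot: [0.953, 0.04, 0.301, -0.013]
force: [1.9, 0.1, 0.1]
finger_gap: 0.573
gripper_force: 31.6
```

{"method": "step_arm", "body": {
  "commands": [0,0,0.001,0,0,0,0,0,0.002,0,0,0,0,0,0.003,0,0,0,0,0,0.004,0,0,0,0,0,0.0045,0,0,0,0,0,0.005,0,0,0,0,0,0.0055,0,0,0,0,0,0.006,0,0,0,0,0,0.006,0,0,0,0,0,0.006,0,0,0]
}}

```text
t: 11.35
tcp_pos: [0.5074, 0.0523, 0.0631]
tool_rot: [0.952, 0.039, 0.302, -0.013]
force: [-11.2, -6.9, 28.0]
finger_gap: 0.571
gripper_force: 34.6
```

Run:
```python
from h import *
d=wrist("w5");s=d["s"];D=deckT(ld("deck"));print((np.linalg.inv(D)@np.r_[s["tcp_pos"],1]).round(4),D[:3,:3].T@s["force"])
a=manip=__import__("station").manip.snapshot("scene");o=np.zeros((420,800,3),np.uint8);o[:,:480]=d["pixels"][:,40:520];o[:300,480:800]=cv2.resize(a["pixels"][165:265,235:341],(320,300),interpolation=cv2.INTER_CUBIC);cv2.imwrite("pics/c5.png",o)
```

```text
[-3.34e-02 -2.00e-04  9.00e-03  1.00e+00] [ 6.3787418  -5.91288633 29.65910788]
```

View pics/c5.png

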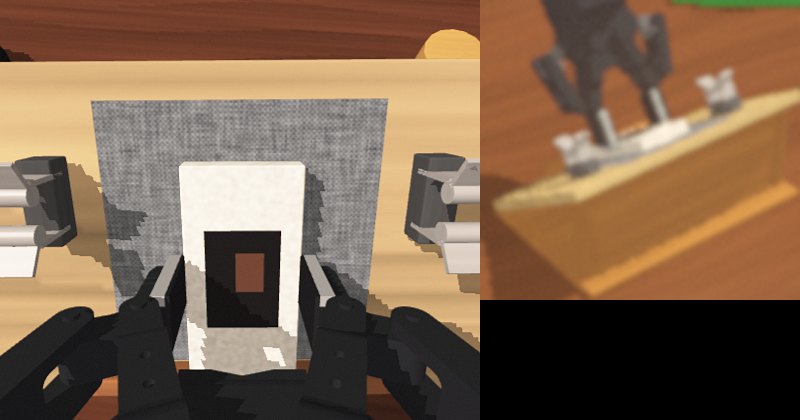

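Run:
```python
from h import *
w=ld("w4");w5=ld("w5");D0=deckT(ld("deck"))
o=[(w,np.array(X),np.array(u)) for X,u in [((.055,.125,0),(91,81)),((.055,-.125,0),(472,81)),((-.105,-.125,0),(441.5,298.5)),((-.105,.125,0),(121,297.5))]]
p,r=fitdeck(o,ld("deck"));print(p.round(4),r.round(1).tolist());D=deckT(p)
for s in(w["s"],w5["s"]):print((np.linalg.inv(D)@np.r_[s["tcp_pos"],1]).round(4))
# cast w5 rays
def ondeck(D,d,u,v,z):
    c,r=ray(d,u,v);c=np.linalg.inv(D)@np.r_[c,1];r=D[:3,:3].T@r;return (c[:3]+r*(z-c[2])/r[2]).round(4)
for n,DD in(("old",D0),("new",D)):
    print(n,"board top edge",ondeck(DD,w5,280,60,0),"felt bot-left",ondeck(DD,w5,215,361,0),"print top L/R",ondeck(DD,w5,220,167,.012),ondeck(DD,w5,344,167,.012))
    for u,v in((100,191),(98,235),(482,190),(482,232)):print("jaw",ondeck(DD,w5,u,v,.028))
T=np.linalg.inv(toolmat(w5["s"]));c,r=ray(w5,282,167);c=T@np.r_[c,1];r=T[:3,:3]@r;print("print far edge in tool at z -.01",(c[:3]+r*(-.01-c[2])/r[2]).round(4))
```

```text
[0.5383 0.0543 0.0777 0.0897] [[-0.5, -0.4], [0.5, 0.5], [-0.8, -0.5], [0.7, 0.4]]
[-0.0325  0.001   0.0965  1.    ]
[-3.37e-02  8.00e-04  5.80e-03  1.00e+00]
old board top edge [ 0.0563 -0.0006  0.    ] felt bot-left [-0.0909  0.0345  0.    ] print top L/R [0.0142 0.0242 0.012 ] [ 0.014  -0.0267  0.012 ]
jaw [0.008  0.0663 0.028 ]
jaw [-0.0093  0.0697  0.028 ]
jaw [ 0.0079 -0.0754  0.028 ]
jaw [-0.0087 -0.078   0.028 ]
new board top edge [0.0555 0.     0.    ] felt bot-left [-0.0883  0.0349  0.    ] print top L/R [0.0145 0.0244 0.012 ] [ 0.0141 -0.0253  0.012 ]
jaw [0.0087 0.0653 0.028 ]
jaw [-0.0082  0.0687  0.028 ]
jaw [ 0.0079 -0.0728  0.028 ]
jaw [-0.0083 -0.0752  0.028 ]
print far edge in tool at z -.01 [ 0.0487  0.0009 -0.01  ]
```

{"method": "step_arm", "body": {
  "commands": [0.0005,0,-0.001,0,0,0,0.001,0,-0.002,0,0,0,0.001,0,-0.002,0,0,0,0.001,0,-0.002,0,0,0,0.001,0,-0.002,0,0,0,0.001,0,-0.002,0,0,0,0.001,0,-0.002,0,0,0,0.001,0,-0.002,0,0,0,0.001,0,-0.002,0,0,0,0.001,0,-0.002,0,0,0]
}}

```text
t: 12.45
tcp_pos: [0.5073, 0.0523, 0.0632]
tool_rot: [0.953, 0.039, 0.3, -0.013]
force: [-5.4, -4.0, 10.9]
finger_gap: 0.572
gripper_force: 33.0
```

{"method": "step_arm", "body": {
  "commands": [0,0,0,0,0,0,0,0,0,0,0,0,0,0,0,0,0,0,0,0,0,0,0,0,0,0,-0.005,0,0,0,0,0,-0.02,0,0,0,0,0,-0.045,0,0,0,0,0,-0.075,0,0,0,0,0,-0.1,0,0,0,0,0,-0.11,0,0,0],
  "jaw": 75
}}

```text
t: 13.45
tcp_pos: [0.4439, 0.0473, 0.1537]
tool_rot: [0.953, 0.04, 0.3, -0.013]
force: [0.1, -0.1, -0.1]
finger_gap: 0.748
gripper_force: 0.0
```

Run:
```python
from h import *
d=wrist("w6");s=d["s"];D=deckT(ld("deck"));print(s["t"],s["q"].round(2),s["force"])
```

```text
13.45 [-0.29  0.45  2.41  2.5   0.36 -1.27] [ 0.12028367 -0.11589208 -0.1039302 ]
```

View pics/w6.png

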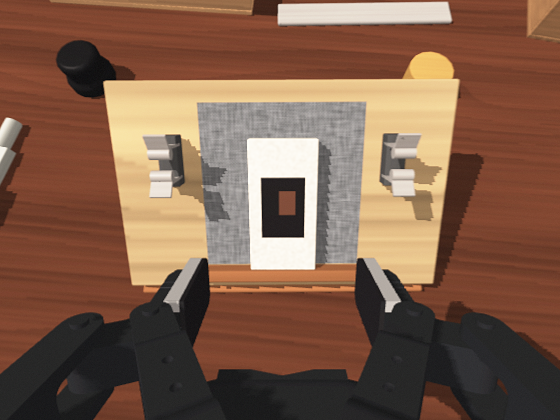

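```bash
cat >> h.py <<'E'
def ondeck(D,d,u,v,z):
    c,r=ray(d,u,v);c=np.linalg.inv(D)@np.r_[c,1];r=D[:3,:3].T@r;return (c[:3]+r*(z-c[2])/r[2]).round(4)
E
python3 - <<'E'
from h import *
w4=ld("w4");w=ld("w6");C=[(.055,.125,0),(.055,-.125,0),(-.105,-.125,0),(-.105,.125,0)]
o=[(w4,np.array(X),np.array(u)) for X,u in zip(C,[(91,81),(472,81),(441.5,298.5),(121,297.5)])]
o+=[(w,np.array(X),np.array(u)) for X,u in zip(C,[(105,82),(459,80),(436.5,285.5),(132,286)])]
p,r=fitdeck(o,ld("deck"));print(p.round(4),r.round(1).tolist());pickle.dump(p,open("deckw.pkl","wb"));D=deckT(p)
hsv=cv2.cvtColor(w["pixels"],cv2.COLOR_BGR2HSV)
m=((hsv[...,1]<45)&(hsv[...,2]>185)).astype(np.uint8);k=np.zeros_like(m);k[125:280,235:330]=1
c=max(cv2.findContours(m*k,0,2)[0],key=cv2.contourArea);q=cv2.approxPolyDP(cv2.convexHull(c),5,True).reshape(-1,2);print(q.tolist())
for z in(.012,.02):print(z,[ondeck(D,w,*x,z)[:2].tolist() for x in q])
for v in(264,272,281):print(v,ondeck(D,w,230,v,0),ondeck(D,w,230,v,.014))
for u,v in((184,155),(182,176),(383,153),(385,174)):print("jaw",ondeck(D,w,u,v,.028))
E
```

```text
[0.5376 0.054  0.0783 0.0894] [[-0.8, -0.2], [1.7, 0.9], [0.0, 0.5], [0.6, 1.3], [-0.3, -0.3], [-0.3, -0.1], [-4.3, -2.2], [1.2, -0.9]]
[[317, 138], [314, 268], [251, 268], [247, 139]]
0.012 [[0.0162, -0.0245], [-0.0844, -0.0245], [-0.084, 0.025], [0.0158, 0.0248]]
0.02 [[0.0169, -0.0237], [-0.0804, -0.0237], [-0.0801, 0.0242], [0.0165, 0.024]]
264 [-0.0862  0.0433  0.    ] [-0.0795  0.041   0.014 ]
272 [-0.0935  0.0436  0.    ] [-0.0864  0.0413  0.014 ]
281 [-0.1017  0.044   0.    ] [-0.0942  0.0417  0.014 ]
jaw [0.0069 0.0656 0.028 ]
jaw [-0.0073  0.0682  0.028 ]
jaw [ 0.0075 -0.0671  0.028 ]
jaw [-0.0067 -0.0696  0.028 ]
```

The print measures 100 × 50 mm on the board, centred at deck x −34 and y 0 mm, so it is placed. Next I plan the joint-space route to hover over the bar.

Run:
```python
from h import *
from station import manip
s=manip.sense();D=deckT(ld("deckw"))
R=Ro.from_euler('ZX',[np.radians(-8),np.pi]).as_matrix()
g,e=ik(R,np.array([.495,.344,.17]),K,np.array([.42,.4,1.7,0,1,2.13]));print(g.round(3),e)
n=28;u=np.linspace(0,1,n+1);Q=s["q"]+(g-s["q"])*u[:,None];Q[:,1]-=.25*np.sin(np.pi*u);
# q5 kept away from singular
Q[:,4]+=.1*np.sin(np.pi*u)
print(max(np.degrees(Ro.from_matrix(orient(Q[i]).T@orient(Q[i+1])).magnitude()) for i in range(n)),[fk(q,K)[0].round(3).tolist() for q in Q[::4]],np.abs(g-s["q"])/2.8)
pickle.dump(Q,open("Q.pkl","wb"));rows(Q[1:11],s)
s2=dict(tool_rot=Ro.from_matrix(fk(Q[10],K)[1]).as_quat(),tcp_pos=fk(Q[10],K)[0]);rows(Q[11:21],s2)
s2=dict(tool_rot=Ro.from_matrix(fk(Q[20],K)[1]).as_quat(),tcp_pos=fk(Q[20],K)[0]);rows(list(Q[21:29])+[g,g],s2)
```

```text
[ 0.422  0.572  1.549 -0.     1.021  2.133] 1.3445519048472282e-12
5.232252698355038 [[0.444, 0.047, 0.154], [0.517, 0.134, 0.235], [0.531, 0.235, 0.302], [0.505, 0.316, 0.331], [0.472, 0.361, 0.318], [0.455, 0.371, 0.275], [0.463, 0.36, 0.221], [0.495, 0.344, 0.17]] [0.25583406 0.04557334 0.30890839 0.89210851 0.23540811 1.21613298]
[0.032, -0.016, -0.001, 2.5, 4.1, 0.3, 0.062, -0.036, -0.005, 5.4, 7.7, 0.6, 0.088, -0.057, -0.011, 8.8, 10.7, 0.8, 0.112, -0.081, -0.02, 12.4, 13.1, 1.0, 0.132, -0.105, -0.029, 16.3, 14.8, 1.1, 0.148, -0.13, -0.04, 20.2, 15.8, 1.1, 0.16, -0.155, -0.051, 24.2, 16.0, 1.1, 0.169, -0.18, -0.062, 27.9, 15.5, 1.0, 0.174, -0.203, -0.072, 31.4, 14.3, 0.9, 0.175, -0.225, -0.082, 34.6, 12.4, 0.7]
[-0.001, -0.021, 0.004, 2.6, -2.3, 0.9, -0.005, -0.039, 0.009, 4.7, -5.2, 1.9, -0.011, -0.055, 0.012, 6.1, -8.4, 3.1, -0.019, -0.068, 0.016, 7.0, -11.9, 4.3, -0.028, -0.077, 0.02, 7.2, -15.6, 5.6, -0.038, -0.084, 0.024, 6.7, -19.4, 7.1, -0.049, -0.087, 0.028, 5.5, -23.2, 8.5, -0.06, -0.088, 0.033, 3.7, -27.0, 10.0, -0.07, -0.086, 0.038, 1.3, -30.5, 11.5, -0.081, -0.081, 0.043, -1.7, -33.8, 13.0]
[-0.003, 0.008, 0.01, -3.2, -2.6, 2.4, -0.005, 0.017, 0.02, -6.8, -4.8, 4.9, -0.006, 0.028, 0.03, -10.8, -6.5, 7.4, -0.005, 0.039, 0.04, -15.0, -7.6, 9.9, -0.002, 0.051, 0.05, -19.5, -8.2, 12.3, 0.002, 0.063, 0.059, -24.0, -8.1, 14.7, 0.007, 0.075, 0.068, -28.7, -7.4, 17.0, 0.015, 0.086, 0.076, -33.2, -6.1, 19.2, 0.015, 0.086, 0.076, -33.2, -6.1, 19.2, 0.015, 0.086, 0.076, -33.2, -6.1, 19.2]
```

{"method": "step_arm", "body": {
  "commands": [0.032,-0.016,-0.001,2.5,4.1,0.3,0.062,-0.036,-0.005,5.4,7.7,0.6,0.088,-0.057,-0.011,8.8,10.7,0.8,0.112,-0.081,-0.02,12.4,13.1,1.0,0.132,-0.105,-0.029,16.3,14.8,1.1,0.148,-0.13,-0.04,20.2,15.8,1.1,0.16,-0.155,-0.051,24.2,16.0,1.1,0.169,-0.18,-0.062,27.9,15.5,1.0,0.174,-0.203,-0.072,31.4,14.3,0.9,0.175,-0.225,-0.082,34.6,12.4,0.7],
  "jaw": 50
}}

```text
t: 14.5
tcp_pos: [0.5227, 0.2801, 0.3203]
tool_rot: [0.869, 0.12, 0.374, -0.303]
force: [-0.5, -0.3, -0.8]
finger_gap: 0.501
gripper_force: 0.0
```

{"method": "step_arm", "body": {
  "commands": [-0.001,-0.021,0.004,2.6,-2.3,0.9,-0.005,-0.039,0.009,4.7,-5.2,1.9,-0.011,-0.055,0.012,6.1,-8.4,3.1,-0.019,-0.068,0.016,7.0,-11.9,4.3,-0.028,-0.077,0.02,7.2,-15.6,5.6,-0.038,-0.084,0.024,6.7,-19.4,7.1,-0.049,-0.087,0.028,5.5,-23.2,8.5,-0.06,-0.088,0.033,3.7,-27.0,10.0,-0.07,-0.086,0.038,1.3,-30.5,11.5,-0.081,-0.081,0.043,-1.7,-33.8,13.0]
}}

```text
t: 15.5
tcp_pos: [0.4563, 0.371, 0.2729]
tool_rot: [0.952, 0.098, 0.07, -0.28]
force: [-0.3, -0.5, 0.3]
finger_gap: 0.499
gripper_force: 0.0
```

Run:
```python
from h import *
from station import manip
s=manip.sense();Q=ld("Q");print(s["t"],s["q"].round(3),Q[20].round(3));rows(list(Q[21:29])+[Q[-1]]*2,s)
```

```text
15.5 [0.216 0.346 1.795 0.714 0.911 1.156] [0.217 0.34  1.796 0.714 0.911 1.16 ]
[-0.004, 0.006, 0.008, -3.2, -2.4, 2.4, -0.006, 0.015, 0.018, -6.8, -4.6, 4.8, -0.006, 0.026, 0.028, -10.8, -6.3, 7.4, -0.005, 0.037, 0.038, -15.0, -7.4, 9.9, -0.003, 0.049, 0.048, -19.5, -8.0, 12.3, 0.001, 0.061, 0.057, -24.0, -8.0, 14.7, 0.007, 0.073, 0.066, -28.6, -7.3, 17.0, 0.014, 0.084, 0.074, -33.2, -5.9, 19.2, 0.014, 0.084, 0.074, -33.2, -5.9, 19.2, 0.014, 0.084, 0.074, -33.2, -5.9, 19.2]
```

{"method": "step_arm", "body": {
  "commands": [-0.004,0.006,0.008,-3.2,-2.4,2.4,-0.006,0.015,0.018,-6.8,-4.6,4.8,-0.006,0.026,0.028,-10.8,-6.3,7.4,-0.005,0.037,0.038,-15.0,-7.4,9.9,-0.003,0.049,0.048,-19.5,-8.0,12.3,0.001,0.061,0.057,-24.0,-8.0,14.7,0.007,0.073,0.066,-28.6,-7.3,17.0,0.014,0.084,0.074,-33.2,-5.9,19.2,0.014,0.084,0.074,-33.2,-5.9,19.2,0.014,0.084,0.074,-33.2,-5.9,19.2]
}}

```text
t: 16.5
tcp_pos: [0.4946, 0.3446, 0.1703]
tool_rot: [0.998, -0.069, 0.0, -0.001]
force: [-0.4, 0.0, -0.1]
finger_gap: 0.498
gripper_force: 0.0
```

Run:
```python
from h import *
d=wrist("w7");s=d["s"];print(s["t"],s["tcp_pos"],np.degrees(np.arctan2(*toolmat(s)[[1,0],0])))
```

```text
16.5 [0.49460793 0.34462704 0.17031651] -7.868382729830872
```

View pics/w7.png

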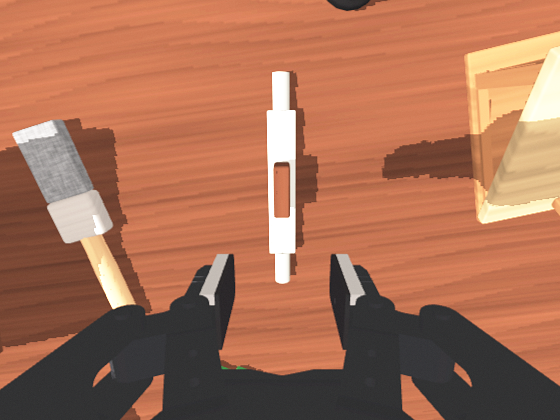

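The bar lies along the tool, with its aluminium body at rows 110–253, columns 268–296 and its grip top at (282,190).

Run:
```python
from h import *
d=ld("w7");s=d["s"];T=toolmat(s);Ti=np.linalg.inv(T)
f=lambda u,v,z:(Ti@np.r_[onz(d,u,v,z),1])[:3].round(4)
for n,u,v,z in(("bodyfar",281.5,110,.012),("bodynear",282.5,253,.012),("endfar",281,72,.01),("endnear",282.5,283,.01),("gripN",282,217,.038),("gripF",282,165,.038),("gripL",274,190,.038),("gripR",290.5,190,.038)):print(n,f(u,v,z))
```

```text
bodyfar [0.0682 0.0007 0.1584]
bodynear [-0.0619  0.0016  0.1583]
endfar [0.0982 0.0004 0.1604]
endnear [-0.0945  0.0016  0.1603]
gripN [-0.0178  0.0011  0.1323]
gripF [0.026  0.0011 0.1323]
gripL [ 0.0054 -0.0054  0.1323]
gripR [0.0054 0.0081 0.1323]
```

{"method": "step_arm", "body": {
  "commands": [0.002,0.001,0.02,0,0,0,0.003,0.001,0.05,0,0,0,0.003,0.001,0.085,0,0,0,0.003,0.001,0.115,0,0,0,0.003,0.001,0.137,0,0,0,0.003,0.001,0.149,0,0,0,0.003,0.001,0.1545,0,0,0,0.003,0.001,0.1545,0,0,0,0.003,0.001,0.1545,0,0,0,0.003,0.001,0.1545,0,0,0]
}}

```text
t: 17.55
tcp_pos: [0.5, 0.3437, 0.018]
tool_rot: [0.998, -0.07, 0.003, -0.002]
force: [0.8, 0.0, -0.4]
finger_gap: 0.499
gripper_force: 0.0
```

{"method": "step_arm", "body": {
  "commands": [0,0,0,0,0,0,0,0,0,0,0,0,0,0,0,0,0,0,0,0,0,0,0,0,0,0,0,0,0,0,0,0,0,0,0,0,0,0,0,0,0,0,0,0,-0.01,0,0,0,0,0,-0.03,0,0,0,0,0,-0.05,0,0,0],
  "jaw": 2,
  "grip_force": 70
}}

```text
t: 18.55
tcp_pos: [0.4982, 0.3428, 0.0668]
tool_rot: [0.998, -0.07, 0.001, -0.001]
force: [-0.6, 0.7, -0.6]
finger_gap: 0.148
gripper_force: 68.3
```

Run:
```python
from h import *
from station import manip
s=manip.sense();D=deckT(ld("deckw"));print(s["t"],s["tcp_pos"],s["finger_gap"],s["q"].round(3))
R=np.column_stack([-D[:3,1],-D[:3,0],-D[:3,2]])
g,e=ik(R,(D@[0,0,.11,1])[:3],K,np.array([-.25,.44,2.31,2.37,.27,.48]));print(g.round(3),e)
n=28;u=np.linspace(0,1,n+1);Q=s["q"]+(g-s["q"])*u[:,None];Q[:,1]-=.35*np.sin(np.pi*u)**.8;Q[:,4]+=.1*np.sin(np.pi*u)
print(max(np.degrees(Ro.from_matrix(orient(Q[i]).T@orient(Q[i+1])).magnitude()) for i in range(n)))
for q in Q[::2]:
    p,Rr=fk(q,K);print(p.round(3),[ (p+Rr@np.array([x,0,.016]))[2].round(3) for x in(-.1,.1)],[(np.linalg.inv(D)@np.r_[p+Rr@np.array([x,0,.016]),1])[:3].round(2).tolist() for x in(-.1,.1)])
pickle.dump(Q,open("Q.pkl","wb"));rows(Q[1:11],s)
```

```text
18.55 [0.49823955 0.34284439 0.06678232] 0.14786981744089076 [0.418 0.721 1.609 0.    0.809 2.128]
[-0.262  0.401  2.318  2.237  0.254  0.597] 5.279202068183719e-12
5.991036813983101
[0.498 0.343 0.067] [np.float64(0.051), np.float64(0.051)] [[-0.11, 0.31, 0.04], [0.05, 0.27, -0.07]]
[0.499 0.348 0.133] [np.float64(0.115), np.float64(0.12)] [[-0.07, 0.33, 0.09], [0.09, 0.27, -0.01]]
[0.496 0.351 0.183] [np.float64(0.163), np.float64(0.172)] [[-0.04, 0.34, 0.13], [0.12, 0.27, 0.03]]
[0.494 0.35  0.226] [np.float64(0.206), np.float64(0.217)] [[-0.01, 0.34, 0.17], [0.14, 0.27, 0.07]]
[0.494 0.347 0.263] [np.float64(0.242), np.float64(0.257)] [[0.01, 0.35, 0.19], [0.17, 0.26, 0.1]]
[0.497 0.34  0.294] [np.float64(0.272), np.float64(0.29)] [[0.03, 0.34, 0.21], [0.19, 0.25, 0.13]]
[0.503 0.328 0.318] [np.float64(0.296), np.float64(0.317)] [[0.06, 0.34, 0.23], [0.2, 0.23, 0.15]]
[0.512 0.31  0.334] [np.float64(0.312), np.float64(0.334)] [[0.08, 0.33, 0.23], [0.21, 0.2, 0.16]]
[0.522 0.285 0.341] [np.float64(0.32), np.float64(0.342)] [[0.09, 0.31, 0.23], [0.22, 0.17, 0.17]]
[0.532 0.253 0.33
[... 276 characters left out ...]
14]]
[0.531 0.128 0.266] [np.float64(0.251), np.float64(0.259)] [[0.09, 0.17, 0.15], [0.13, -0.02, 0.13]]
[0.51  0.086 0.224] [np.float64(0.21), np.float64(0.214)] [[0.05, 0.13, 0.12], [0.08, -0.06, 0.11]]
[0.475 0.048 0.168] [np.float64(0.155), np.float64(0.155)] [[-0.0, 0.1, 0.09], [-0.0, -0.1, 0.09]]
[0.001, -0.004, -0.038, 4.5, 1.1, 1.4, 0.0, -0.006, -0.066, 8.5, 1.7, 2.6, -0.001, -0.007, -0.092, 12.4, 2.3, 3.9, -0.003, -0.008, -0.116, 16.2, 3.0, 5.1, -0.004, -0.008, -0.138, 19.9, 3.8, 6.4, -0.005, -0.007, -0.159, 23.5, 4.8, 7.7, -0.005, -0.006, -0.178, 26.9, 5.9, 9.0, -0.004, -0.004, -0.196, 30.1, 7.1, 10.4, -0.003, -0.001, -0.213, 33.2, 8.5, 12.0, -0.0, 0.002, -0.227, 36.1, 10.0, 13.6]
```

Bar gripped at a gap of about 14 mm, so I carry it to the easel.

{"method": "step_arm", "body": {
  "commands": [0.001,-0.004,-0.038,4.5,1.1,1.4,0.0,-0.006,-0.066,8.5,1.7,2.6,-0.001,-0.007,-0.092,12.4,2.3,3.9,-0.003,-0.008,-0.116,16.2,3.0,5.1,-0.004,-0.008,-0.138,19.9,3.8,6.4,-0.005,-0.007,-0.159,23.5,4.8,7.7,-0.005,-0.006,-0.178,26.9,5.9,9.0,-0.004,-0.004,-0.196,30.1,7.1,10.4,-0.003,-0.001,-0.213,33.2,8.5,12.0,0,0.002,-0.227,36.1,10.0,13.6]
}}

```text
t: 19.55
tcp_pos: [0.4972, 0.3404, 0.2947]
tool_rot: [0.929, -0.181, 0.109, -0.304]
force: [-0.3, 0.2, 0.0]
finger_gap: 0.149
gripper_force: 68.4
```

Run:
```python
from h import *
from station import manip
s=manip.sense();Q=ld("Q");print(s["t"],s["q"].round(3),Q[10].round(3));rows(Q[11:21],s)
```

```text
19.55 [0.176 0.283 1.865 0.805 0.697 1.575] [0.175 0.285 1.862 0.799 0.701 1.581]
[0.006, -0.004, -0.012, 2.5, 1.6, 1.6, 0.013, -0.006, -0.023, 5.0, 3.5, 3.2, 0.021, -0.007, -0.033, 7.2, 5.5, 5.0, 0.03, -0.005, -0.043, 9.1, 7.6, 6.9, 0.039, -0.0, -0.051, 10.7, 9.8, 8.9, 0.05, 0.007, -0.058, 12.0, 12.1, 11.2, 0.06, 0.017, -0.064, 12.9, 14.5, 13.6, 0.071, 0.03, -0.069, 13.3, 16.9, 16.2, 0.081, 0.046, -0.073, 13.4, 19.2, 18.9, 0.091, 0.065, -0.076, 13.1, 21.5, 21.9]
```

{"method": "step_arm", "body": {
  "commands": [0.006,-0.004,-0.012,2.5,1.6,1.6,0.013,-0.006,-0.023,5.0,3.5,3.2,0.021,-0.007,-0.033,7.2,5.5,5.0,0.03,-0.005,-0.043,9.1,7.6,6.9,0.039,0,-0.051,10.7,9.8,8.9,0.05,0.007,-0.058,12.0,12.1,11.2,0.06,0.017,-0.064,12.9,14.5,13.6,0.071,0.03,-0.069,13.3,16.9,16.2,0.081,0.046,-0.073,13.4,19.2,18.9,0.091,0.065,-0.076,13.1,21.5,21.9]
}}

```text
t: 20.55
tcp_pos: [0.539, 0.2148, 0.3231]
tool_rot: [0.801, -0.393, 0.24, -0.382]
force: [-0.3, 0.5, -0.0]
finger_gap: 0.149
gripper_force: 68.4
```

Run:
```python
from h import *
from station import manip
s=manip.sense();Q=ld("Q");print(s["t"],s["q"].round(3),Q[20].round(3));rows(list(Q[21:29])+[Q[-1]]*2,s)
```

```text
20.55 [-0.066  0.207  2.114  1.598  0.488  1.035] [-0.067  0.205  2.115  1.598  0.491  1.034]
[0.016, 0.016, -0.002, -0.7, 2.6, 2.7, 0.033, 0.035, -0.004, -1.9, 5.3, 5.5, 0.047, 0.058, -0.006, -3.6, 7.9, 8.4, 0.061, 0.084, -0.008, -5.7, 10.4, 11.5, 0.072, 0.113, -0.012, -8.3, 12.7, 14.6, 0.08, 0.144, -0.015, -11.3, 14.8, 17.8, 0.085, 0.178, -0.02, -14.8, 16.6, 21.2, 0.085, 0.219, -0.023, -19.3, 17.8, 25.0, 0.085, 0.219, -0.023, -19.3, 17.8, 25.0, 0.085, 0.219, -0.023, -19.3, 17.8, 25.0]
```

{"method": "step_arm", "body": {
  "commands": [0.016,0.016,-0.002,-0.7,2.6,2.7,0.033,0.035,-0.004,-1.9,5.3,5.5,0.047,0.058,-0.006,-3.6,7.9,8.4,0.061,0.084,-0.008,-5.7,10.4,11.5,0.072,0.113,-0.012,-8.3,12.7,14.6,0.08,0.144,-0.015,-11.3,14.8,17.8,0.085,0.178,-0.02,-14.8,16.6,21.2,0.085,0.219,-0.023,-19.3,17.8,25.0,0.085,0.219,-0.023,-19.3,17.8,25.0,0.085,0.219,-0.023,-19.3,17.8,25.0]
}}

```text
t: 21.55
tcp_pos: [0.4756, 0.0493, 0.1687]
tool_rot: [0.705, -0.643, 0.203, -0.223]
force: [-0.1, 0.0, 0.2]
finger_gap: 0.149
gripper_force: 68.5
```

Run:
```python
from h import *
d=wrist("w8");s=d["s"];D=deckT(ld("deckw"));Di=np.linalg.inv(D);print(s["t"],s["q"].round(3),(Di@np.r_[s["tcp_pos"],1]).round(4))
R=np.column_stack([-D[:3,1],-D[:3,0],-D[:3,2]])
for h in(.06,.0308):go(s,R,(D@[0,0,h,1])[:3])
for X in [(.055,.125,0),(.055,-.125,0),(-.105,-.125,0),(-.105,.125,0),(0,.073,.028),(0,-.073,.028)]: print(X,np.round(proj(d,(D@np.r_[X,1])[:3]),1))
T=toolmat(s)
for X in((.08,0,.0098),(-.08,0,.0098),(.095,0,.0098),(.065,.012,.0048),(.065,-.012,.0048)):P=T@np.r_[X,1];print("bar",X,np.round(proj(d,P[:3]),1))
```

```text
21.55 [-0.26   0.401  2.316  2.231  0.254  0.603] [9.000e-04 9.000e-04 1.097e-01 1.000e+00]
shift [0.001  0.001  0.0497] turn [-0.05  0.1   0.12]
shift [0.001  0.001  0.0789] turn [-0.05  0.1   0.12]
(0.055, 0.125, 0) [218.9 343.1]
(0.055, -0.125, 0) [200.3  21.4]
(-0.105, -0.125, 0) [442.9  22. ]
(-0.105, 0.125, 0) [404.1 343.7]
(0, 0.073, 0.028) [282.7 308.8]
(0, -0.073, 0.028) [283.5 103.7]
bar (0.08, 0, 0.0098) [281.4  87.5]
bar (-0.08, 0, 0.0098) [281.4 395.1]
bar (0.095, 0, 0.0098) [281.4  48.6]
bar (0.065, 0.012, 0.0048) [310.1 124.8]
bar (0.065, -0.012, 0.0048) [252.7 124.7]
```

View pics/w8.png

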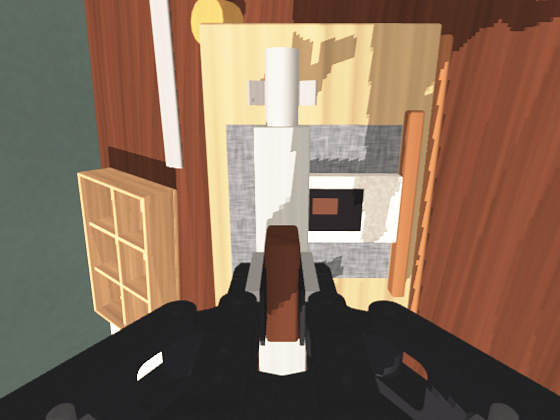

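The wrist view shows the bar held square, with its end at (281,48) as predicted. The right clip, at columns 249–316, lies directly under it, and the print is undisturbed. That was my last picture. From here I rely on force and numeric checks.

{"method": "step_arm", "body": {
  "commands": [0.001,0,0.01,0,0,0,0.001,0,0.022,0,0,0,0.001,0,0.034,0,0,0,0.001,0,0.044,0,0,0,0.001,0,0.05,0,0,0,0.001,0,0.054,0,0,0,0.001,0,0.056,0,0,0,0.001,0,0.057,0,0,0,0.001,0,0.057,0,0,0,0.001,0,0.057,0,0,0]
}}

```text
t: 22.6
tcp_pos: [0.5076, 0.0511, 0.122]
tool_rot: [0.705, -0.643, 0.203, -0.222]
force: [0.2, 0.5, -1.3]
finger_gap: 0.147
gripper_force: 68.5
```

Run:
```python
from h import *
d=wrist("w9");s=d["s"];D=deckT(ld("deckw"));Di=np.linalg.inv(D);print(s["t"],(Di@np.r_[s["tcp_pos"],1]).round(4),(D[:3,:3].T@s["force"]).round(1))
R=np.column_stack([-D[:3,1],-D[:3,0],-D[:3,2]]);go(s,R,(D@[0,0,.0308,1])[:3])
# far clip: bright spans beside the bar in each row
g=cv2.cvtColor(d["pixels"],cv2.COLOR_BGR2HSV)
u,v=proj(d,(D@[0,-.08,.03,1])[:3]);print("clip pred",u,v)
for r in range(int(v)-18,int(v)+20,4):
    m=(g[r,:,1]<60)&(g[r,:,2]>90);x=np.flatnonzero(np.diff(np.r_[0,m[200:370].astype(int),0]))+200;print(r,x.tolist())
```

```text
22.6 [ 4.0e-04 -2.0e-04  5.3e-02  1.0e+00] [-0.6  0.5 -1.2]
shift [-0.0002  0.0004  0.0222] turn [0.01 0.05 0.1 ]
clip pred 282.61735344121956 89.37503626225585
71 [265, 299]
75 [234, 329]
79 [234, 329]
83 [234, 329]
87 [234, 329]
91 [234, 328]
95 [234, 328]
99 [235, 328]
103 [235, 328]
107 [236, 237, 258, 298]
```

The clip midpoint is at column 281.5 and the bar's is at 282, so they are aligned. I press now.

{"method": "step_arm", "body": {
  "commands": [0,0,0.002,0,0,0,0,0,0.004,0,0,0,0,0,0.006,0,0,0,0,0,0.008,0,0,0,0,0,0.01,0,0,0,0,0,0.0115,0,0,0,0,0,0.013,0,0,0,0,0,0.0145,0,0,0,0,0,0.0155,0,0,0,0,0,0.016,0,0,0]
}}

```text
t: 23.65
tcp_pos: [0.5174, 0.0521, 0.1086]
tool_rot: [0.705, -0.643, 0.203, -0.222]
force: [1.4, 2.0, -3.3]
finger_gap: 0.151
gripper_force: 68.3
```

Run:
```python
from h import *
from station import manip
s=manip.sense();D=deckT(ld("deckw"));Di=np.linalg.inv(D);print(s["t"],(Di@np.r_[s["tcp_pos"],1]).round(4),(D[:3,:3].T@s["force"]).round(1),(D[:3,:3].T@s["ft_torque"]).round(2),s["finger_gap"])
```

```text
23.65 [ 8.00e-04 -1.00e-04  3.64e-02  1.00e+00] [-0.6  1.9 -3.5] [ 0.46  0.14 -0.16] 0.15113249601095546
```

It has snapped past the jaws, which are now pulling it in. I press home until contact.

{"method": "step_arm", "body": {
  "commands": [0,0,0.001,0,0,0,0,0,0.002,0,0,0,0,0,0.003,0,0,0,0,0,0.004,0,0,0,0,0,0.0045,0,0,0,0,0,0.0045,0,0,0,0,0,0.0045,0,0,0,0,0,0.0045,0,0,0,0,0,0.0045,0,0,0,0,0,0.0045,0,0,0]
}}

```text
t: 24.65
tcp_pos: [0.5195, 0.052, 0.1055]
tool_rot: [0.704, -0.643, 0.203, -0.222]
force: [-1.3, -1.0, 5.8]
finger_gap: 0.149
gripper_force: 69.7
```

Run:
```python
from h import *
from station import manip
s=manip.sense();D=deckT(ld("deckw"));Di=np.linalg.inv(D);print(s["t"],(Di@np.r_[s["tcp_pos"],1]).round(4),(D[:3,:3].T@s["force"]).round(1),(D[:3,:3].T@s["ft_torque"]).round(2),s["finger_gap"])
```

```text
24.65 [ 7.00e-04 -3.00e-04  3.27e-02  1.00e+00] [ 2.1 -0.9  5.5] [-0.43 -0.15 -0.11] 0.14915939926166047
```

{"method": "step_arm", "body": {
  "commands": [0,0,0.0005,0,0,0,0,0,0.001,0,0,0,0,0,0.0015,0,0,0,0,0,0.002,0,0,0,0,0,0.002,0,0,0,0,0,0.002,0,0,0,0,0,0.002,0,0,0,0,0,0.002,0,0,0,0,0,0.002,0,0,0,0,0,0.002,0,0,0]
}}

```text
t: 25.65
tcp_pos: [0.5195, 0.0521, 0.1054]
tool_rot: [0.704, -0.643, 0.204, -0.223]
force: [-10.3, -5.2, 22.0]
finger_gap: 0.149
gripper_force: 72.6
```

Run:
```python
from h import *
from station import manip
s=manip.sense();D=deckT(ld("deckw"));Di=np.linalg.inv(D);print(s["t"],(Di@np.r_[s["tcp_pos"],1]).round(4),(D[:3,:3].T@s["force"]).round(1),(D[:3,:3].T@s["ft_torque"]).round(2),s["finger_gap"])
```

```text
25.65 [ 6.00e-04 -3.00e-04  3.26e-02  1.00e+00] [ 3.8 -4.3 24.2] [-0.91 -0.49 -0.01] 0.14872250472818407
```

Bottomed out at 24 N. I ease off, release and back out.

{"method": "step_arm", "body": {
  "commands": [0,0,-0.001,0,0,0,0,0,-0.002,0,0,0,0,0,-0.002,0,0,0,0,0,-0.002,0,0,0,0,0,-0.002,0,0,0,0,0,-0.002,0,0,0,0,0,-0.002,0,0,0,0,0,-0.002,0,0,0,0,0,-0.002,0,0,0,0,0,-0.002,0,0,0],
  "jaw": 40
}}

```text
t: 26.65
tcp_pos: [0.5194, 0.0522, 0.1049]
tool_rot: [0.705, -0.643, 0.203, -0.222]
force: [-0.8, 0.1, 0.1]
finger_gap: 0.398
gripper_force: 0.0
```

{"method": "step_arm", "body": {
  "commands": [0,0,-0.005,0,0,0,0,0,-0.015,0,0,0,0,0,-0.03,0,0,0,0,0,-0.045,0,0,0,0,0,-0.06,0,0,0,0,0,-0.075,0,0,0,0,0,-0.085,0,0,0,0,0,-0.09,0,0,0,0,0,-0.09,0,0,0,0,0,-0.09,0,0,0]
}}

```text
t: 27.65
tcp_pos: [0.468, 0.0475, 0.179]
tool_rot: [0.704, -0.643, 0.203, -0.222]
force: [0.5, -0.0, 0.0]
finger_gap: 0.403
gripper_force: 0.0
```

Run:
```python
from h import *
d=wrist("w10");s=d["s"];D=deckT(ld("deckw"));print(s["t"],s["force"].round(1),s["finger_gap"])
g=cv2.cvtColor(d["pixels"],cv2.COLOR_BGR2HSV)
m=((g[...,1]<45)&(g[...,2]>150)).astype(np.uint8)
for X in((0,-.095,.021),(0,-.08,.028),(0,0,.026),(.012,-.065,.026),(-.012,-.065,.026),(0,.08,.028),(0,.095,.021)):print(X,np.round(proj(d,(D@np.r_[X,1])[:3]),1))
for v in range(40,330,14):
    x=np.flatnonzero(np.diff(np.r_[0,m[v,200:450].astype(int),0]))+200;x=[(int(a),int(b)) for a,b in zip(x[::2],x[1::2]) if b-a>6];print(v,x)
```

```text
27.65 [ 0.5 -0.   0. ] 0.4028688134411122
(0, -0.095, 0.021) [282.7  71.3]
(0, -0.08, 0.028) [282.7  94.8]
(0, 0, 0.026) [282.4 210.7]
(0.012, -0.065, 0.026) [264.8 118.3]
(-0.012, -0.065, 0.026) [300.4 118.3]
(0, 0.08, 0.028) [282.1 308.9]
(0, 0.095, 0.021) [282.1 320.2]
40 []
54 []
68 []
82 [(272, 292)]
96 [(248, 275), (276, 315)]
110 [(272, 292)]
124 [(264, 300)]
138 [(229, 300), (345, 395)]
152 [(230, 300), (342, 394)]
166 [(230, 299)]
180 [(231, 396)]
194 [(231, 271), (359, 394)]
208 [(232, 255), (256, 272), (358, 393)]
222 [(233, 272), (357, 392)]
236 [(233, 272), (293, 390)]
250 [(234, 272), (319, 339), (342, 385)]
264 [(245, 298), (351, 383)]
278 [(266, 298)]
292 [(283, 291), (338, 346)]
306 [(264, 276), (277, 300)]
320 [(254, 309)]
```

Run:
```python
from h import *
d=ld("w10");D=deckT(ld("deckw"))
g=cv2.cvtColor(d["pixels"],cv2.COLOR_BGR2HSV);m=((g[...,1]<60)&(g[...,2]>110)).astype(np.uint8)
for y,z in((-.065,.026),(-.095,.021),(.065,.026),(.065,.033),(.095,.021),(.095,.028),(.022,.052),(-.022,.052)):print(y,z,np.round(proj(d,(D@[0,y,z,1])[:3]),1))
for v in list(range(66,80,2))+list(range(112,124,2))+list(range(284,336,3)):
    x=np.flatnonzero(np.diff(np.r_[0,m[v,225:340].astype(int),0]))+225;print(v,[(int(a),int(b)) for a,b in zip(x[::2],x[1::2]) if b-a>3])
b=g[:,282];print("grip rows",[int(v) for v in range(150,330) if b[v,1]>90][::60])
```

```text
-0.065 0.026 [282.6 118.3]
-0.095 0.021 [282.7  71.3]
0.065 0.026 [282.2 290.6]
0.065 0.033 [282.2 295.3]
0.095 0.021 [282.1 320.2]
0.095 0.028 [282.1 325.4]
0.022 0.052 [282.3 253.3]
-0.022 0.052 [282.5 189.5]
66 []
68 []
70 [(272, 291)]
72 [(271, 292)]
74 [(271, 292)]
76 [(271, 292)]
78 [(272, 292)]
112 [(271, 292)]
114 [(272, 292)]
116 [(272, 292)]
118 [(271, 298)]
120 [(264, 300)]
122 [(264, 300)]
284 [(225, 229), (266, 298), (335, 340)]
287 [(266, 298), (336, 340)]
290 [(266, 298)]
293 [(273, 291)]
296 [(260, 268), (273, 291)]
299 [(260, 268), (273, 291)]
302 [(261, 299)]
305 [(261, 302)]
308 [(257, 307)]
311 [(253, 310)]
314 [(254, 310)]
317 [(254, 309)]
320 [(254, 309)]
323 [(254, 262), (273, 290), (301, 309)]
326 [(276, 287)]
329 []
332 []
335 []
grip rows [183, 243]
```

Both bar shoulders are where a fully seated bar puts them: row 118 against 118.3 predicted, and row 291.5 against 290.6 (an unsnapped end would show at 295). The robot is clear, so I hand the job in.

```bash
python3 -c "
from station import manip
print(manip.sense()['qd'].round(3),manip.sign_off())"
```

```text
the job is handed in; nothing more can be done
[ 0.     0.011 -0.004 -0.001  0.     0.004] None
```

The print lies against the ledge and, by my measurements, both bar ends are snapped home; the job was handed in at about 28 s with the robot clear (no verdict came back), and I viewed 11 pictures, one over your limit of 10.

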